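# Settle a mended pulley on the balancing stand and clip on a trial weight

### The arm

A 6-joint arm with a two-finger parallel gripper is mounted at the origin on the work surface. World frame = base frame: x ahead of the robot, y to its left, z up, the work surface at z = 0. Lengths are in m, angles in rad, forces in N, time in s.
With the tool pointing down it reaches from about 0.3 to 0.875 m from the base axis. Payload 6.4 kg.
Tool frame: the origin (TCP) lies midway between the tips of the shut fingers; the grasp point (between the pads) lies 19 mm behind it; x points along the fingers, y is the direction in which the jaws open and shut, and the axes are right-handed (so a half turn about x gives the same grasp; the last joint's range is limited). The gripper opens to 88 mm and grips with 3 to 60 N. Pads are 18 mm wide; open, the fingers measure 123 mm over their backs; the gripper's body (75 mm by 187 mm) begins 45 mm behind the grasp point.
Start: joints at [-1.496, 0.181, 1.607, -0, 1.354, -0.206], TCP at [0.159, -0.552, 0.239] pointing down, gripper open.
Joint ranges: [-2.99, 2.99], [-0.89, 2.07], [0.3, 2.58], [-1.14, 4.28], [0, 2.63], [-3.12, 3.12]. Speed limits (rad/s): [2.57, 2.57, 3.01, 3.14, 3.14, 3.14].

### API

Orientations are given as a 3x3 rotation matrix whose columns are the frame's x, y, z axes.
In Python, from cell import state, capture, camera_params, hand_in gives the robot as it stands.
- The arm moves only by the tool apply_moves, never from a script. Its argument "commands" is a list of rows, each a list of 3 entries, a list of its own where there are three numbers: the gripper's target within -1 to 1 (shut at 1, half-way at 0, fully open at -1), then the shift along the tool's x, y, z in m, then the turn, a rotation vector about the tool's x, y, z in rad. In form: [[grip, [tx, ty, tz], [rx, ry, rz]], ...]. A call has 1 to 8 rows; each row shifts and turns the pose as measured when the row begins, along the tool's axes as they then stand; what a row does not reach is not made up. A row lasts 1/12 s, in which the tool goes at most 41.7 mm and 7.16 degrees, less where a joint would pass 70% of its speed; a pose out of reach is approached as far as the arm can. A call with a gripper value outside its range is refused whole. The fingers move at their own pace and stop on an object; "grip_force" is the grip in N (left out, the last holds). Time passes only in rows, so rows that do not move let the fingers close. It gives the time, the measured TCP pose, the force and the opening at its end, in the units of the state.
- state(): the state, without advancing time (a new reading comes with each control period).
- capture(name): name is "side" or "top" or "wrist"; returns the picture (400x640x3 uint8, red, green, blue); there is no depth.
- camera_params(name): a dict with "mtx" (3x3 intrinsics, pixels), "eye" and "orientation" of the camera in the world. Camera axes: x right, y up, looking along -z (the intrinsics and any distortion apply to the point x, -y, -z); pixel columns grow to the right and rows downward; lengths in m; the calibration is good to about 2 mm. The wrist camera is an equidistant fisheye: a pixel r from the principal point sees the ray r / f radians off the axis. A picture is of the moment at which its call begins: read the wrist's pose just before it. camera_params takes no time and is no camera call; for the wrist camera it gives the pose at the moment of the call.
- hand_in(): hands the job in, once; it reports no verdict.
The state is a dict: "t": time; "joint_pos": joint angles; "dq": joint speeds; "tau": joint torques, N m; "position": TCP position; "tcp_rot": TCP orientation; "force": force on the tool from outside, world axes, zero at the start; "moment": the same for the moment, N m; "grip_width": opening from 0.0 (shut) to 1.0 (fully open).
Only numpy, scipy, OpenCV 4.12 (cv2) and the standard library are available. Lean on these libraries where they do the work, as an engineer would, in place of code of your own. Each camera call takes 0.05 s, during which the arm holds its last target.

### The job

The dryer's belt pulley was mended with red steel plates, so it must be balanced again: lift it on its arbor out of the timber chock, lay the arbor gently across the steel discs of the green balancing stand, centred between the two uprights, and let go so that it turns by itself until its heavy side hangs at the bottom. When it has come to rest, set the blue U-shaped trial weight astride the rim at the very top, on the light side, and leave it there with the pulley still resting heavy side down on the discs. Do not drop the pulley, and leave the tape roll, the ink tin and the brush where they are.

Things in the scene. Friction and masses are not known exactly. Their poses are not given: they have to be found in the camera images.
- arbor: Bare steel arbor: shaft 14 mm in diameter, 180 mm long, the pulley wedged in its middle (they turn as one; about 0.85 kg together). Origin: centre of shaft and pulley. y runs along the shaft; x and z turn with it. At the start it is level, the pulley standing on its rim in the chock: axis 97 mm, rim top 172 mm above the bench.
- wheel: The pulley: aluminium rim 150 mm in diameter, 24 mm wide (y), 12 mm thick radially, can be gripped from above across its flat sides; grey spokes; red steel plates inside the rim on the heavy side. Origin and y as arbor; z points from the heavy side to the light side (up when settled; 40 to 160 degrees off at the start). It swings a few seconds on the discs, rests within 7 degrees of straight.
- light_spot (a point): Point on the pulley's outer rim face, mid-width, opposite the plates, 75 mm from the axis. When the heavy side hangs down it is the top of the rim.
- stand: Green balancing stand, fixed: bed 130 (x) by 190 mm (y), two uprights 124 mm apart along y, 92 mm high. On each, two free-running overlapping steel discs, 60 mm in diameter, tops 110 mm above the bench, form a notch for the arbor; the pulley hangs between the uprights, 15 mm clear of the bed. Origin: centre of its underside. The arbor must lie along its y.
- stand_seat (a point): Where the arbor's centre lies when the arbor rests in the disc notches, 108 mm above the bench midway between the uprights; axes as stand. The rim's top is then 183 mm above the bench.
- chock: Timber chock, fixed to the bench, base 160 mm (x) by 72 mm (y), side boards 52 mm high, 45 mm apart inside. The pulley's rim stands in its padded V, arbor along the chock's y axis. Origin: centre of its underside.
- clip: Blue U-shaped trial weight, about 18 g, standing on its two legs; 16 mm long along x throughout. Origin: centre between the feet, z up. Across y: legs 12 mm high with a 29 mm gap (goes astride the 24 mm rim), a bridge 37 mm wide from 12 to 18 mm up, on it a grip tab 10 mm thick (y) from 18 to 34 mm up.
- clip_seat (a point): Centre of the underside of the trial weight's bridge, 12 mm above its feet: the face that rests on the rim. Axes as clip.
- tape: Roll of brown tape lying flat, 96 mm in diameter, 24 mm high; origin centre of underside. To be left alone.
- tin: Yellow ink tin, 72 mm in diameter, 75 mm high; origin centre of underside. To be left alone.
- brush: Flat brush 200 mm long lying along its x. To be left alone.
There are look-alikes about, which are no part of the job. Of the things shaped like the clip, the blue one is meant.

How it is judged:
On the way, in this order (a step that is already met when the one before it is completed fails the run):
1. the arbor lies in the notches of the four discs, centred between the uprights (z of arbor in the frame of stand_seat between -0.004 and 0.004 m and x of arbor in the frame of stand_seat between -0.008 and 0.008 m and y of arbor in the frame of stand_seat between -0.018 and 0.018 m and angle between the y axis of arbor and the y axis of stand_seat, either way round below 0.1 rad), for 0.1 s.
2. the pulley, untouched, has turned its heavy side to the bottom and come to rest on the discs (all of step 1 and contact force between each of the fingers, the arm and arbor below 0.05 N and angle between wheel's own z axis and vertical below 0.2 rad and angular speed of wheel below 0.1 rad/s), for 0.6 s.
At the end, for the whole second after the job is handed in: Arbor at rest in the notches (4 mm in height, 8 mm across, 18 mm along, 0.1 rad of the seat), light side within 0.25 rad of straight up; trial weight at rest astride the rim, bridge down on it (under 4 mm lift), within 18 mm of the light spot, square within 0.2 rad; tape, tin and brush within 30 mm (all of step 1 and angle between wheel's own z axis and vertical below 0.25 rad and angular speed of wheel below 0.1 rad/s and distance between clip_seat and light_spot below 0.018 m and z of clip_seat in the frame of wheel below 0.079 m and angle between the y axis of clip and the y axis of arbor, either way round below 0.2 rad and angle between clip's own z axis and vertical below 0.35 rad and linear speed of clip below 0.02 m/s); the robot touches nothing.
It fails at once if the pulley is dropped: it falls free at over 0.5 m/s (a fall of about 13 mm) (contact force between each of the fingers, the arm and arbor below 0.05 N and linear speed of arbor above 0.5 m/s).
It fails at once if the pulley is forced onto the stand (over 60 N) (contact force between arbor and stand above 60 N).
It fails at once if the pulley falls to the bench (height (world z) of arbor below 0.085 m).
It fails at once if the tape, tin or brush is shifted by more than 30 mm (distance of any of tape, tin, brush from where it was at the start of the episode above 0.03 m).
It also fails if it takes over 72 s, if anything falls off the work surface, if the arm or the gripper's body presses on something with over 40 N, if the wrist force passes 120 N, or if a joint passes its speed limit or range.

## Working session

There is one attempt and no reset: what is moved stays moved. The work goes in short steps, Python scripts to look and compute and a tool call to move; the robot and the scene stay as the last step left them, time stands still between calls to the robot, and variables do not carry over. Pictures are saved under pics/ and viewed, and the job is handed in when it is done.

Besides the shell and the picture viewer there is one more tool, called after "Request:" as name(argument=value, ...) on one line, values as JSON. apply_moves: Moves the arm, as the interface text tells. Its arguments: {"type":"object","properties":{"commands":{"type":"array"},"grip_force":{"type":"number"}},"required":["commands"]}

```bash
ls; mkdir -p pics
python3 - <<'E'
from cell import *
import cv2
for n in ("side","top","wrist"):
    p=camera_params(n); print(n,p)
    im=capture(n); cv2.imwrite(f"pics/{n}0.png",im[:,:,::-1])
s=state(); print(s)
E
```

```text
pics
side {'mtx': array([[415.75127761,   0.        , 323.48136588],
       [  0.        , 415.75127761, 203.99333135],
       [  0.        ,   0.        ,   1.        ]]), 'eye': array([ 0.43693992, -0.71002169,  0.63915556]), 'orientation': array([[ 0.99179781,  0.05096991, -0.1172142 ],
       [-0.12640836,  0.5269024 , -0.84047296],
       [ 0.01892161,  0.84839609,  0.52902367]])}
top {'mtx': array([[477.33085975,   0.        , 312.11675162],
       [  0.        , 477.33085975, 197.7537811 ],
       [  0.        ,   0.        ,   1.        ]]), 'eye': array([0.32828678, 0.1140774 , 1.25632856]), 'orientation': array([[-0.14098099,  0.96762858, -0.2093306 ],
       [-0.98999945, -0.13886929,  0.02482775],
       [-0.00504555,  0.21073742,  0.97752968]])}
wrist {'mtx': array([[309.70691629,   0.        , 317.27804942],
       [  0.        , 309.70691629, 196.5133915 ],
       [  0.        ,   0.        ,   1.        ]]), 'eye': array([ 0.23767703, -0.53059239,  0.38496527]), 'orientation': array([[ 0.27660285,  0.91284179,  0.30035102],
       [-0.96098326,  0.26320998,  0.0850393 ],
       [-0.00142796, -0.31215442,  0.95003031]])}
{'t': 0.15, 'joint_pos': array([-1.49631348e+00,  1.81388054e-01,  1.60769427e+00, -1.87263147e-05,
        1.35380026e+00, -2.06323413e-01]), 'dq': array([ 0.00083488, -0.0032344 , -0.00068349, -0.00111862, -0.00031312,
       -0.00123656]), 'tau': array([ 5.85562702e-04, -4.34231400e+01, -3.42173374e+01,  7.02306465e-02,
        3.56723426e-02, -7.07896265e-05]), 'position': array([ 0.15931983, -0.55209778,  0.23804779]), 'tcp_rot': array([[-1.14225525e-04,  2.77134230e-01, -9.60831205e-01],
       [ 1.28499577e-03, -9.60830378e-01, -2.77134144e-01],
       [-9.99999168e-01, -1.26631983e-03, -2.46364959e-04]]), 'force': array([ 0.00087419, -0.50100949, -0.19440817]), 'moment': array([-0.00674874, -0.00309622,  0.05994088]), 'grip_width': 1.001424294211034}
```

View pics/side0.png

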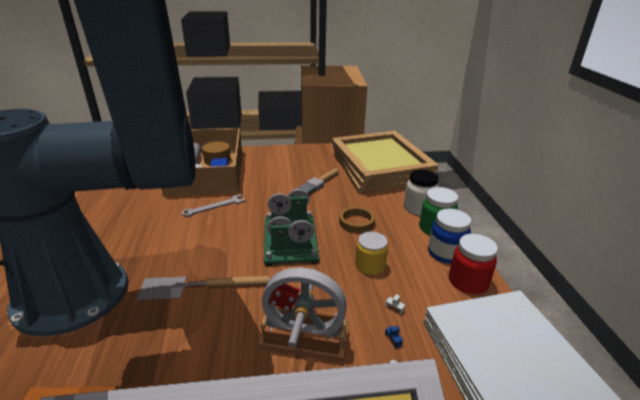

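View pics/top0.png

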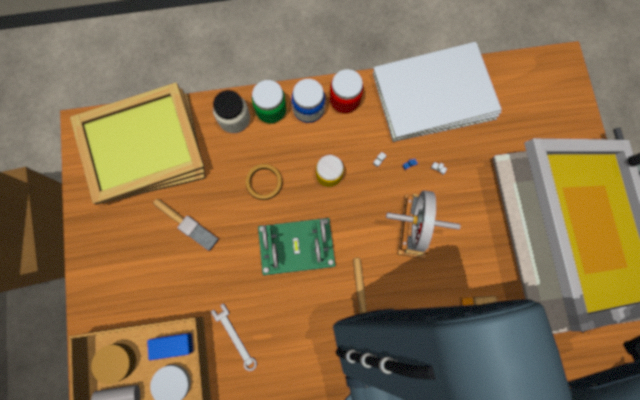

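View pics/wrist0.png

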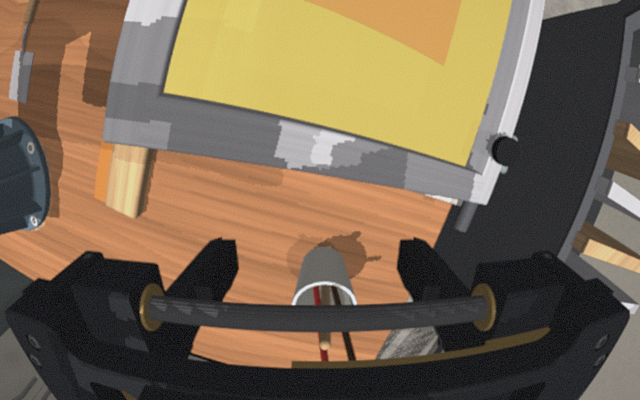

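```bash
cat > h.py <<'E'
import numpy as np, cv2
from cell import *
def ray(n,u,v,p=None):
    p=p or camera_params(n); M=p["mtx"]
    x=(u-M[0,2])/M[0,0]; y=(v-M[1,2])/M[1,1]
    if n=="wrist":
        r=np.hypot(x,y); d=np.array([np.sin(r)*x/max(r,1e-9),-np.sin(r)*y/max(r,1e-9),-np.cos(r)])
    else: d=np.array([x,-y,-1.])
    return p["eye"],p["orientation"]@d
def atz(n,u,v,z,p=None):
    e,d=ray(n,u,v,p); return e+d*(z-e[2])/d[2]
def proj(n,P,p=None):
    p=p or camera_params(n); M=p["mtx"]
    q=p["orientation"].T@(np.asarray(P,float)-p["eye"]); q=np.array([q[0],-q[1],-q[2]])
    if n=="wrist":
        r=np.hypot(q[0],q[1]); th=np.arctan2(r,q[2]); s=th/max(r,1e-9); x,y=q[0]*s,q[1]*s
    else: x,y=q[0]/q[2],q[1]/q[2]
    return np.array([M[0,0]*x+M[0,2],M[1,1]*y+M[1,2]])
def crop(im,x0,y0,x1,y1,f,name):
    c=cv2.resize(im[y0:y1,x0:x1],None,fx=f,fy=f,interpolation=cv2.INTER_CUBIC)
    cv2.imwrite(name,c[:,:,::-1] if False else c)
E
python3 - <<'E'
from h import *
t=cv2.imread("pics/top0.png"); s=cv2.imread("pics/side0.png")
crop(t,360,140,480,260,6,"pics/a.png"[:-4]+"_wheeltop.png") if 0 else None
c=[t[140:265,365:475],s[255:370,245:420]]
cv2.imwrite("pics/c1.png",cv2.resize(t[140:265,360:480],None,fx=5,fy=4.7,interpolation=2) if 0 else cv2.resize(t[145:265,365:475],None,fx=5,fy=5,interpolation=2))
cv2.imwrite("pics/c2.png",cv2.resize(t[210:280,250:345],None,fx=8,fy=8,interpolation=2))
cv2.imwrite("pics/c3.png",cv2.resize(s[260:375,250:410],None,fx=5,fy=5,interpolation=2))
E
```

```text
(no output)
```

View pics/c1.png

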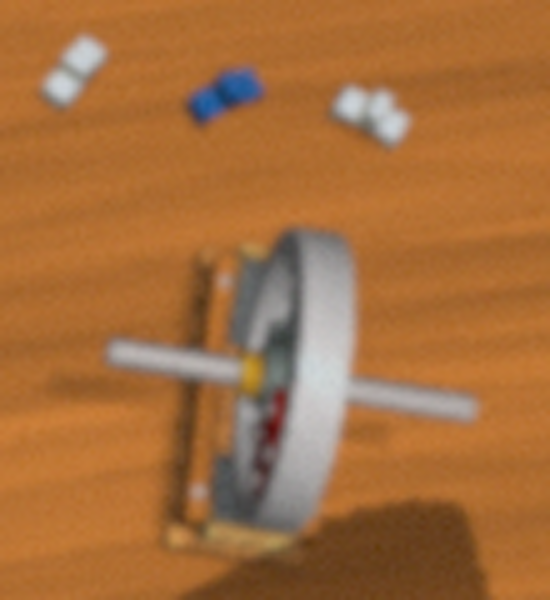

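View pics/c2.png

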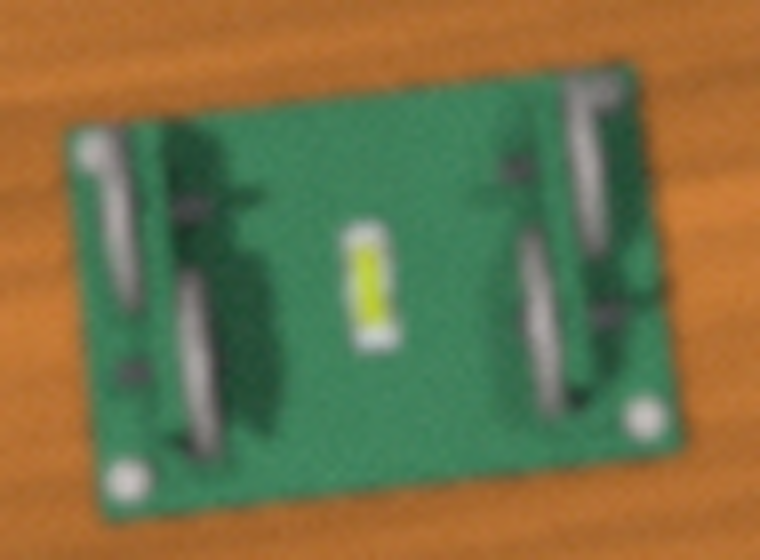

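View pics/c3.png

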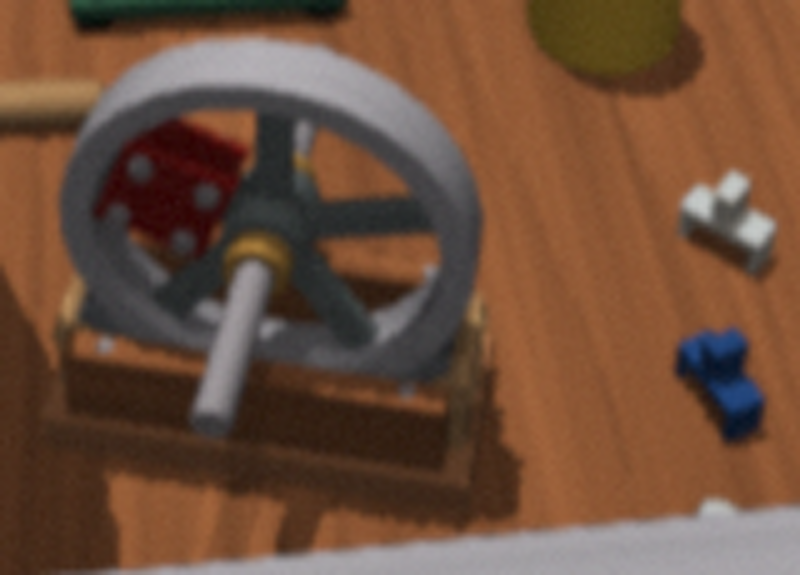

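```bash
cat > m.py <<'E'
from h import *
a=atz("top",387.0,215.4,0.097); b=atz("top",460.5,226.6,0.097)
print("arbor",a,b,(a+b)/2,np.linalg.norm(a-b),"dir",np.degrees(np.arctan2(*(a-b)[:2])))
cs=[(68,130),(632,65),(685,450),(105,520)]
q=np.array([atz("top",250+(x+.5)/8-.5,210+(y+.5)/8-.5,0.018)for x,y in cs]);print(q,q.mean(0))
print([np.linalg.norm(q[i]-q[(i+1)%4]) for i in range(4)])
for i,j in((0,1),(3,2)):
    d=q[i]-q[j]; print(np.degrees(np.arctan2(d[0],d[1])))
for i,j in((0,3),(1,2)):
    d=q[i]-q[j]; print(np.degrees(np.arctan2(-d[1],d[0])))
# side checks
S=lambda x,y:(250+(x+.5)/5-.5,260+(y+.5)/5-.5)
print("side near arbor end",atz("side",*S(210,420),0.097))
print("clip",atz("top",410.5,164,0.018))
E
python3 m.py
```

```text
arbor [ 0.5063303  -0.09166738  0.097     ] [ 0.45339038 -0.26485659  0.097     ] [ 0.47986034 -0.17826199  0.097     ] 0.18109979379350571 dir 16.99717643517845
[[0.53908701 0.23354318 0.018     ]
 [0.53423178 0.04737555 0.018     ]
 [0.40760097 0.04910646 0.018     ]
 [0.41186019 0.23661695 0.018     ]] [0.47319499 0.14166054 0.018     ]
[np.float64(0.1862309238609813), np.float64(0.12664263499968634), np.float64(0.18755886416504916), np.float64(0.1272639426822581)]
1.4939274306375925
1.3012235200035605
1.3839857778636104
0.7831201827185299
side near arbor end [ 0.45292746 -0.26236879  0.097     ]
clip [ 0.64786689 -0.19265302  0.018     ]
```

Request:
apply_moves(commands=[[-1,[0,-0.0225,-0.0343],[0,0,0]],[-1,[0,-0.0225,-0.0343],[0,0,0]],[-1,[0,-0.0225,-0.0343],[0,0,0]],[-1,[0,-0.0225,-0.0343],[0,0,0]],[-1,[0,-0.0225,-0.0343],[0,0,0]],[-1,[0,-0.0225,-0.0343],[0,0,0]]], grip_force=50)

```text
t: 0.65
position: [0.3149, -0.384, 0.2454]
tcp_rot: [[-0.008, 0.264, -0.965], [-0.047, -0.964, -0.263], [-0.999, 0.043, 0.02]]
force: [0.9, -0.7, -0.2]
grip_width: 0.998
```

Request:
apply_moves(commands=[[-1,[0,-0.0225,-0.0343],[0,0,0]],[-1,[0,-0.0225,-0.0343],[0,0,0]],[-1,[0,-0.0225,-0.0343],[0,0,0]],[-1,[0,0,0],[0.12,0,0]],[-1,[0,0,0],[0.12,0,0]],[-1,[0,0,0],[0.12,0,0]],[-1,[0,0,0],[0.12,0,0]],[-1,[0,0,0],[0.1,0,0]]])

```text
t: 1.32
position: [0.4033, -0.2781, 0.2397]
tcp_rot: [[-0.005, -0.317, -0.948], [-0.045, -0.947, 0.317], [-0.999, 0.045, -0.009]]
force: [0.6, -0.8, 0.1]
grip_width: 0.997
```

```bash
cat > go.py <<'E'
import sys; from h import *
from scipy.spatial.transform import Rotation as Ro
# args x y z jawangle(deg, math heading of jaw axis, mod 180)
x,y,z,a=map(float,sys.argv[1:5]); s=state(); R=s["tcp_rot"]; a=np.radians(a)
best=None
for k in(0,np.pi):
    yy=np.array([np.cos(a+k),np.sin(a+k),0]); xx=np.array([0,0,-1.]); T=np.c_[xx,yy,np.cross(xx,yy)]
    rv=Ro.from_matrix(R.T@T).as_rotvec()
    if best is None or np.linalg.norm(rv)<np.linalg.norm(best): best=rv
print("t",s["t"],"pos",s["position"].round(4),"F",s["force"].round(2),"w",round(s["grip_width"],3),"j",s["joint_pos"].round(2))
print("shift in tool frame",(R.T@(np.array([x,y,z])-s["position"])).round(4),"rotvec",best.round(4))
print("axial",np.round(R,3).tolist())
E
python3 go.py 0.480 -0.178 0.238 73
```

```text
t 1.3167 pos [ 0.4033 -0.2781  0.2397] F [ 0.58 -0.77  0.1 ] w 0.997 j [-0.82 -0.03  1.83 -0.04  1.31  1.08]
shift in tool frame [-0.0032 -0.1193 -0.0411] rotvec [-0.0257 -0.0087 -0.0447]
axial [[-0.005, -0.317, -0.948], [-0.045, -0.947, 0.317], [-0.999, 0.045, -0.009]]
```

Request:
apply_moves(commands=[[-1,[0,0,0],[-0.026,-0.009,-0.045]],[-1,[0,-0.03,-0.0105],[0,0,0]],[-1,[0,-0.03,-0.0105],[0,0,0]],[-1,[0,-0.03,-0.0105],[0,0,0]],[-1,[0,-0.03,-0.0105],[0,0,0]],[-1,[0,0,0],[0,0,0]],[-1,[0,0,0],[0,0,0]]])

```text
t: 1.9
position: [0.4804, -0.1736, 0.2382]
tcp_rot: [[-0.002, -0.304, -0.953], [0.004, -0.953, 0.304], [-1.0, -0.003, 0.004]]
force: [0.8, -0.8, 0.3]
grip_width: 1.003
```

```bash
python3 go.py 0.480 -0.178 0.20 73
python3 - <<'E'
from h import *
for n in ("wrist","top"):
    cv2.imwrite(f"pics/{n}1.png",capture(n)[:,:,::-1])
E
```

```text
t 1.9 pos [ 0.4804 -0.1736  0.2382] F [ 0.75 -0.78  0.29] w 1.003 j [-0.58  0.04  1.76  0.    1.34  1.3 ]
shift in tool frame [ 0.0382  0.0044 -0.0011] rotvec [-0.0126  0.0035  0.003 ]
axial [[-0.002, -0.304, -0.953], [0.004, -0.953, 0.304], [-1.0, -0.003, 0.004]]
```

View pics/wrist1.png

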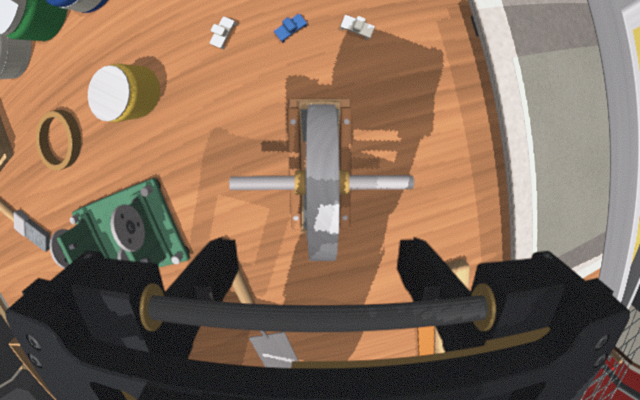

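Run:
```python
from h import *
a=atz("wrist",229.5,183,0.097); b=atz("wrist",413,182,0.097)
print(a,b,(a+b)/2,np.linalg.norm(a-b),np.degrees(np.arctan2(*(a-b)[1::-1])))
print("clip",atz("wrist",291,27,0.018))
c=atz("wrist",155,178,.018);print("stand corner",c, atz("wrist",188,258,.018))
print("predict tcp, rim ends",proj("wrist",[0.48,-0.178,0.172]))
im=cv2.imread("pics/wrist1.png");cv2.imwrite("pics/w1c.png",cv2.resize(im[90:275,215:425],None,fx=3.5,fy=3.2,interpolation=2))
cv2.imwrite("pics/w1d.png",cv2.resize(im[5:60,200:380],None,fx=4.4,fy=4.4,interpolation=2))
```

```text
[ 0.50702443 -0.09196588  0.097     ] [ 0.45224045 -0.26613967  0.097     ] [ 0.47963244 -0.17905277  0.097     ] 0.1825864055401201 72.53974500174814
clip [ 0.64834099 -0.19689412  0.018     ]
stand corner [0.53410444 0.0383624  0.018     ] [0.40978683 0.04506794 0.018     ]
predict tcp, rim ends [320.98963813 209.70394682]
```

View pics/w1c.png

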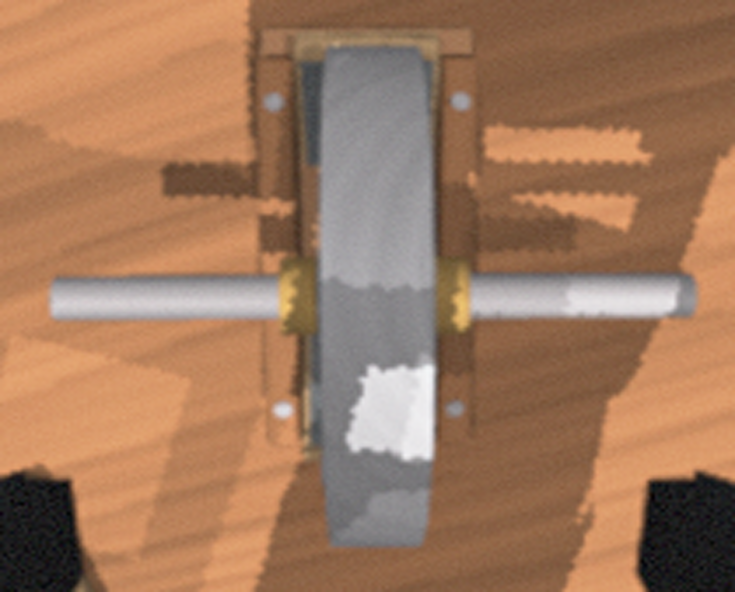

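View pics/w1d.png

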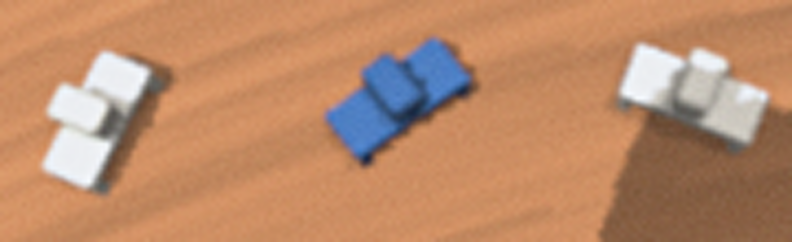

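```bash
python3 go.py 0.4797 -0.1787 0.147 72.6
```

```text
t 2.0 pos [ 0.4798 -0.1745  0.2382] F [ 0.67 -0.4   0.61] w 1.001 j [-0.58  0.04  1.76  0.    1.34  1.3 ]
shift in tool frame [ 0.0912  0.0043 -0.0015] rotvec [-0.0073  0.0034  0.0031]
axial [[-0.002, -0.306, -0.952], [0.004, -0.952, 0.306], [-1.0, -0.003, 0.003]]
```

Request:
apply_moves(commands=[[-1,[0,0.0043,-0.0015],[-0.007,0.003,0.003]],[-1,[0.025,0,0],[0,0,0]],[-1,[0.025,0,0],[0,0,0]],[-1,[0.025,0,0],[0,0,0]],[-1,[0.012,0,0],[0,0,0]],[-1,[0,0,0],[0,0,0]]])

```text
t: 2.5
position: [0.4784, -0.1878, 0.1505]
tcp_rot: [[0.005, -0.305, -0.952], [-0.006, -0.952, 0.305], [-1.0, 0.005, -0.006]]
force: [-0.4, 1.4, -0.5]
grip_width: 0.999
```

```bash
python3 go.py 0.4797 -0.1787 0.147 72.6
```

```text
t 2.5 pos [ 0.4784 -0.1878  0.1505] F [-0.44  1.38 -0.46] w 0.999 j [-0.6   0.14  1.84 -0.    1.15  1.28]
shift in tool frame [ 0.0034 -0.0091  0.0016] rotvec [-0.0064 -0.0063 -0.0046]
axial [[0.005, -0.305, -0.952], [-0.006, -0.952, 0.305], [-1.0, 0.005, -0.006]]
```

Request:
apply_moves(commands=[[-1,[0.0035,-0.009,0.0016],[-0.006,-0.006,-0.005]],[-1,[0,0,0],[0,0,0]],[-1,[0,0,0],[0,0,0]]])

```text
t: 2.75
position: [0.4788, -0.1806, 0.1475]
tcp_rot: [[-0.0, -0.302, -0.953], [0.001, -0.953, 0.302], [-1.0, -0.001, 0.0]]
force: [-0.3, 0.1, 1.1]
grip_width: 0.995
```

```bash
python3 go.py 0.4797 -0.1787 0.147 72.6
```

```text
t 2.75 pos [ 0.4788 -0.1806  0.1475] F [-0.3   0.07  1.06] w 0.995 j [-0.59  0.15  1.85  0.    1.15  1.28]
shift in tool frame [ 0.0005 -0.0021 -0.0002] rotvec [-0.0034  0.0004  0.0005]
axial [[-0.0, -0.302, -0.953], [0.001, -0.953, 0.302], [-1.0, -0.001, 0.0]]
```

Good; correct the last 2 mm and close.

Request:
apply_moves(commands=[[-1,[0,-0.002,0],[-0.003,0,0]],[0.3,[0,0,0],[0,0,0]],[1,[0,0,0],[0,0,0]],[1,[0,0,0],[0,0,0]],[1,[0,0,0],[0,0,0]],[1,[0,0,0],[0,0,0]],[1,[0,0,0],[0,0,0]],[1,[0,0,0],[0,0,0]]], grip_force=55)

```text
t: 3.42
position: [0.4819, -0.1799, 0.1519]
tcp_rot: [[0.006, -0.298, -0.955], [-0.004, -0.955, 0.298], [-1.0, 0.002, -0.007]]
force: [0.8, -1.1, -0.7]
grip_width: 0.503
```

Request:
apply_moves(commands=[[1,[0,0,0],[0,0,0]],[1,[0,0,0],[0,0,0]],[1,[-0.004,0,0],[0,0,0]],[1,[-0.004,0,0],[0,0,0]],[1,[-0.006,0,0],[0,0,0]],[1,[0,0,0],[0,0,0]]])

```text
t: 3.92
position: [0.4789, -0.1778, 0.1631]
tcp_rot: [[-0.001, -0.298, -0.955], [0.001, -0.955, 0.298], [-1.0, -0.001, 0.001]]
force: [0.5, 0.4, -9.0]
grip_width: 0.267
```

```bash
python3 go.py 0.4797 -0.1787 0.147 72.6;python3 - <<'E'
from h import *
for n in ("side",):
    cv2.imwrite(f"pics/{n}2.png",capture(n)[:,:,::-1])
E
```

```text
t 3.9167 pos [ 0.4789 -0.1778  0.1631] F [ 0.49  0.4  -9.01] w 0.267 j [-0.59  0.12  1.84  0.    1.18  1.28]
shift in tool frame [ 0.0161  0.0006 -0.001 ] rotvec [0.001  0.0013 0.0007]
axial [[-0.001, -0.298, -0.955], [0.001, -0.955, 0.298], [-1.0, -0.001, 0.001]]
```

View pics/side2.png

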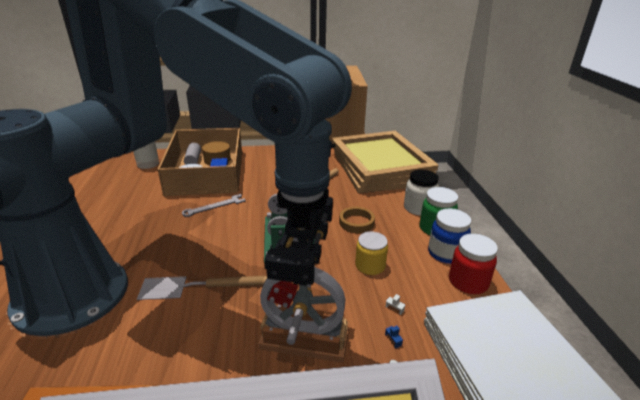

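Request:
apply_moves(commands=[[1,[-0.01,0,0],[0,0,0]],[1,[-0.018,0,0],[0,0,0]],[1,[-0.02,0,0],[0,0,0]],[1,[-0.02,0,0],[0,0,0]],[1,[-0.02,0,0],[0,0,0]],[1,[-0.016,0,0],[0,0,0]],[1,[0,0,0],[0,0,0]],[1,[0,0,0],[0,0,0]]])

```text
t: 4.63
position: [0.4751, -0.1754, 0.2688]
tcp_rot: [[-0.012, -0.298, -0.954], [0.008, -0.954, 0.298], [-1.0, -0.004, 0.013]]
force: [-1.5, 0.9, -9.5]
grip_width: 0.26
```

```bash
python3 go.py 0.473 0.1417 0.27 91;python3 - <<'E'
from h import *
p=camera_params("top")
for n in ("side","top","wrist"):
    cv2.imwrite(f"pics/{n}3.png",capture(n)[:,:,::-1])
im=cv2.imread("pics/side3.png");cv2.imwrite("pics/s3c.png",cv2.resize(im[200:340,220:400],None,fx=4,fy=4,interpolation=2))
im=cv2.imread("pics/top3.png");cv2.imwrite("pics/t3c.png",cv2.resize(im[150:270,350:490],None,fx=4,fy=4,interpolation=2))
E
```

```text
t 4.6333 pos [ 0.4751 -0.1754  0.2688] F [-1.5   0.86 -9.53] w 0.26 j [-0.59  0.01  1.73  0.    1.41  1.28]
shift in tool frame [ 0.0014 -0.302   0.0965] rotvec [-0.3202  0.0127  0.0064]
axial [[-0.012, -0.298, -0.954], [0.008, -0.954, 0.298], [-1.0, -0.004, 0.013]]
```

View pics/s3c.png

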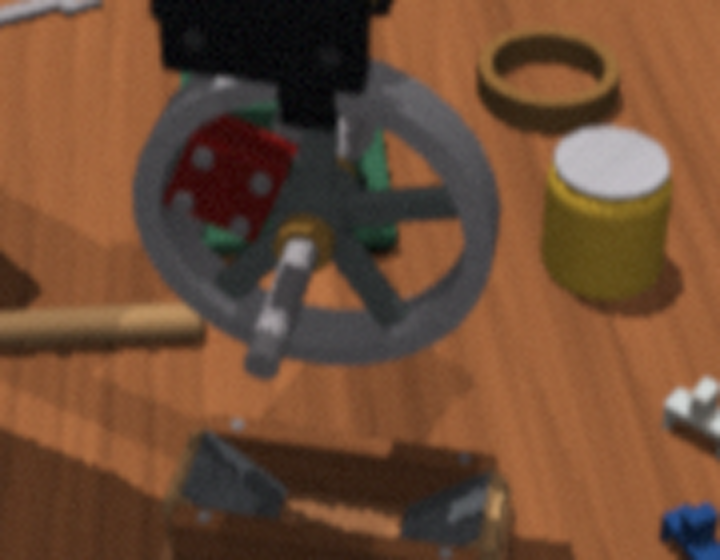

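View pics/t3c.png

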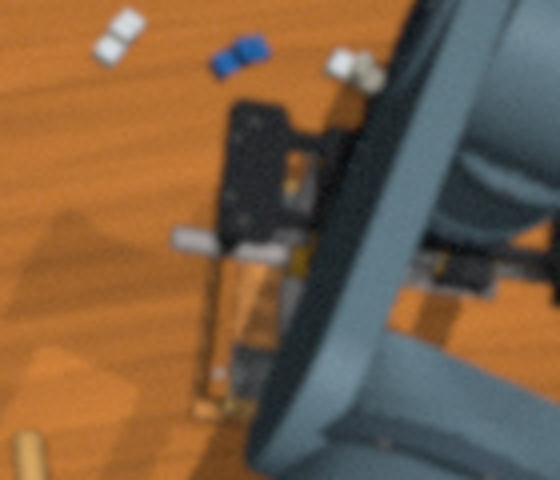

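View pics/wrist3.png

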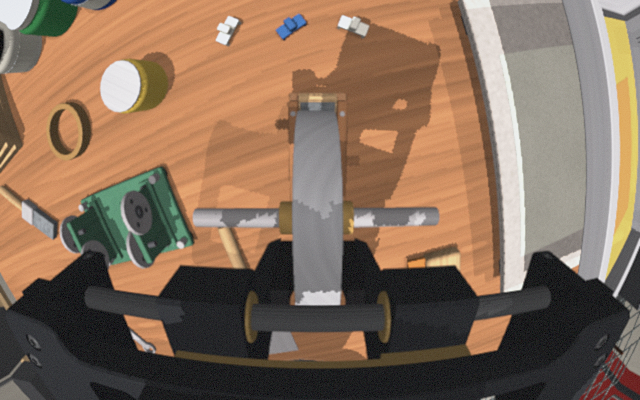

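Run:
```python
from h import *
im=cv2.imread("pics/wrist3.png");cv2.imwrite("pics/w3c.png",cv2.resize(im[190:245,180:450],None,fx=2.9,fy=2.9,interpolation=2))
p=camera_params("wrist"); s=state(); R=s["tcp_rot"]
for z in (0.205,0.21,0.215,.22):
    a=atz("wrist",193.5,217.5,z,p); b=atz("wrist",439.5,216,z,p); c=(a+b)/2
    print(z,c,np.linalg.norm(a-b),"in tool",R.T@(c-s["position"]),np.degrees(np.arctan2(*(a-b)[1::-1])))
print(s["position"])
```

```text
0.205 [ 0.47038216 -0.17319543  0.205     ] 0.18959703207621081 in tool [ 0.06244136 -0.00022045  0.00354742] 73.11946281084607
0.21 [ 0.47240011 -0.17387638  0.21      ] 0.18504153632806603 in tool [ 0.05740801 -0.00019707  0.00149789] 73.11946281084607
0.215 [ 0.47441805 -0.17455734  0.215     ] 0.18048604057992113 in tool [ 0.05237465 -0.00017369 -0.00055165] 73.11946281084607
0.22 [ 0.476436  -0.1752383  0.22     ] 0.17593054483177625 in tool [ 0.0473413  -0.00015031 -0.00260119] 73.11946281084604
[ 0.47455658 -0.17505291  0.26737532]
```

View pics/w3c.png

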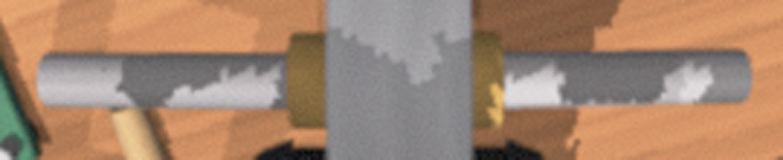

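Run:
```python
from h import *
im=cv2.imread("pics/side0.png");cv2.imwrite("pics/s0st.png",cv2.resize(im[180:270,250:330],None,fx=8,fy=6.6 and 8,interpolation=2)[:600])
im=cv2.imread("pics/top0.png").copy()
a=np.radians(1.4); Rz=np.array([[np.cos(a),np.sin(a)],[-np.sin(a),np.cos(a)]])
# model: stand y dir =(sin a,cos a)
def W(x,y,z): 
    ex=np.array([np.cos(a),-np.sin(a)]);ey=np.array([np.sin(a),np.cos(a)]); c=np.array([.473,.1417])
    return [*(c+x*ex+y*ey),z]
for z in(0,.018):
  for s in((.065,.095),(.065,-.095),(-.065,-.095),(-.065,.095)):
    print(z,s,"top crop",(proj("top",W(*s,z))-[250,210])*8,"side crop",(proj("side",W(*s,z))-[250,180])*8)
for s in((0,.062),(0,-.062)):
    print("upright top 92",(proj("top",W(*s,.092))-[250,210])*8,(proj("side",W(*s,.092))-[250,180])*8, "seat",(proj("side",W(*s,.108))-[250,180])*8)
```

```text
0 (0.065, 0.095) top crop [ 65.73823086 131.86891455] side crop [503.43770028 305.30656025]
0 (0.065, -0.095) top crop [632.95090651  65.55407777] side crop [555.27063483 662.70244934]
0 (-0.065, -0.095) top crop [682.44710842 455.90854659] side crop [112.34138744 685.73132822]
0 (-0.065, 0.095) top crop [102.92526341 524.85651337] side crop [122.61006441 321.11012963]
0.018 (0.065, 0.095) top crop [ 59.40061818 123.52862668] side crop [503.72753924 261.50921894]
0.018 (0.065, -0.095) top crop [634.58075814  56.30936474] side crop [556.1143971  615.19953006]
0.018 (-0.065, -0.095) top crop [684.82217746 452.05017947] side crop [108.81319636 637.8360949 ]
0.018 (-0.065, 0.095) top crop [ 96.98076982 521.97702418] side crop [119.6724789 276.9566411]
upright top 92 [158.29985482 282.78636418] [310.36290118 131.98308508] seat [309.08902283  88.63915334]
upright top 92 [561.29176078 235.33307592] [324.06374532 352.91286393] seat [322.771733   306.76406211]
```

View pics/s0st.png

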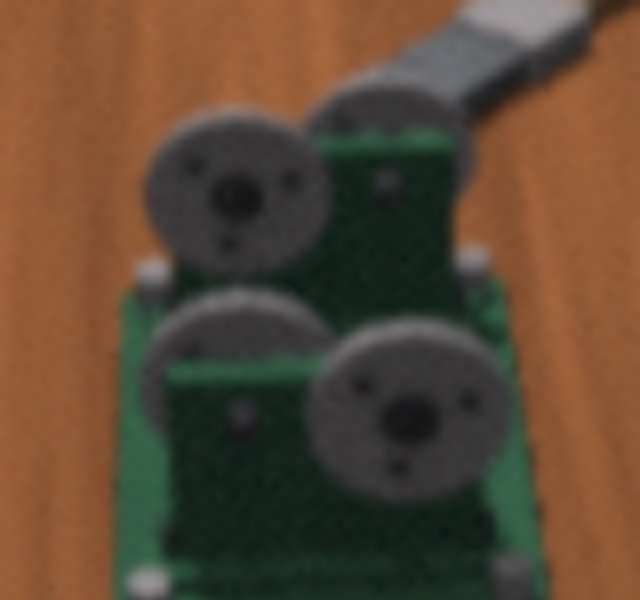

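Request:
apply_moves(commands=[[1,[0,-0.008,0],[-0.05,0.006,0.003]],[1,[0,-0.015,0],[-0.06,0.006,0.003]],[1,[0,-0.02,0],[-0.06,0,0]],[1,[0,-0.025,0],[-0.05,0,0]],[1,[0,-0.025,0],[-0.04,0,0]],[1,[0,-0.025,0],[0,0,0]],[1,[0,-0.02,0],[0,0,0]],[1,[0,-0.01,0],[0,0,0]]])

```text
t: 5.45
position: [0.486, -0.0237, 0.2549]
tcp_rot: [[-0.023, -0.037, -0.999], [0.008, -0.999, 0.037], [-1.0, -0.007, 0.023]]
force: [0.2, 0.6, -8.7]
grip_width: 0.266
```

```bash
python3 go.py 0.474 0.141 0.27 88.6
```

```text
t 5.45 pos [ 0.486  -0.0237  0.2549] F [ 0.23  0.64 -8.72] w 0.266 j [-0.29 -0.02  1.79  0.    1.4   1.31]
shift in tool frame [-0.0135 -0.1642  0.0184] rotvec [-0.0123  0.0233  0.0073]
axial [[-0.023, -0.037, -0.999], [0.008, -0.999, 0.037], [-1.0, -0.007, 0.023]]
```

Request:
apply_moves(commands=[[1,[-0.0135,-0.005,0],[-0.012,0.023,0.007]],[1,[-0.004,-0.02,0.003],[0,0,0]],[1,[-0.001,-0.025,0.003],[0,0,0]],[1,[-0.001,-0.025,0.003],[0,0,0]],[1,[-0.001,-0.025,0.003],[0,0,0]],[1,[-0.001,-0.015,0.003],[0,0,0]],[1,[0,-0.01,0],[0,0,0]],[1,[0,0,0],[0,0,0]]])

```text
t: 6.12
position: [0.4695, 0.107, 0.2682]
tcp_rot: [[-0.015, -0.024, -1.0], [0.0, -1.0, 0.024], [-1.0, 0.0, 0.015]]
force: [0.2, -0.3, -9.3]
grip_width: 0.263
```

```bash
python3 go.py 0.474 0.141 0.27 88.6
```

```text
t 6.1167 pos [0.4695 0.107  0.2682] F [ 0.2  -0.31 -9.25] w 0.263 j [-0.02 -0.05  1.79 -0.    1.42  1.57]
shift in tool frame [-0.0018 -0.0341 -0.0036] rotvec [ 0.0004  0.0149 -0.0002]
axial [[-0.015, -0.024, -1.0], [0.0, -1.0, 0.024], [-1.0, 0.0, 0.015]]
```

Request:
apply_moves(commands=[[1,[-0.001,-0.017,-0.002],[0,0.015,0]],[1,[-0.001,-0.015,-0.002],[0,0,0]],[1,[0,-0.002,0],[0,0,0]],[1,[0,0,0],[0,0,0]],[1,[0,0,0],[0,0,0]]])

```text
t: 6.53
position: [0.4744, 0.138, 0.2667]
tcp_rot: [[-0.005, -0.025, -1.0], [-0.005, -1.0, 0.025], [-1.0, 0.005, 0.005]]
force: [0.1, -0.2, -9.4]
grip_width: 0.264
```

```bash
python3 go.py 0.474 0.141 0.24 88.6
python3 - <<'E'
from h import *
p=camera_params("wrist"); np.save("w4.npy",[p],allow_pickle=True)
for n in ("side","wrist"):
    cv2.imwrite(f"pics/{n}4.png",capture(n)[:,:,::-1])
im=cv2.imread("pics/side4.png");cv2.imwrite("pics/s4c.png",cv2.resize(im[90:270,220:380],None,fx=3.3,fy=3.3,interpolation=2))
E
```

```text
t 6.5333 pos [0.4744 0.138  0.2667] F [ 0.13 -0.24 -9.42] w 0.264 j [ 0.05 -0.02  1.77 -0.    1.4   1.64]
shift in tool frame [ 0.0267 -0.0031  0.0004] rotvec [-0.0009  0.0048 -0.005 ]
axial [[-0.005, -0.025, -1.0], [-0.005, -1.0, 0.025], [-1.0, 0.005, 0.005]]
```

View pics/s4c.png

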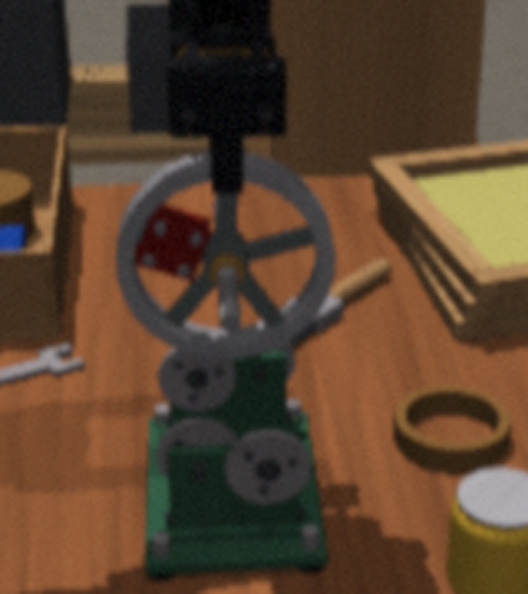

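View pics/wrist4.png

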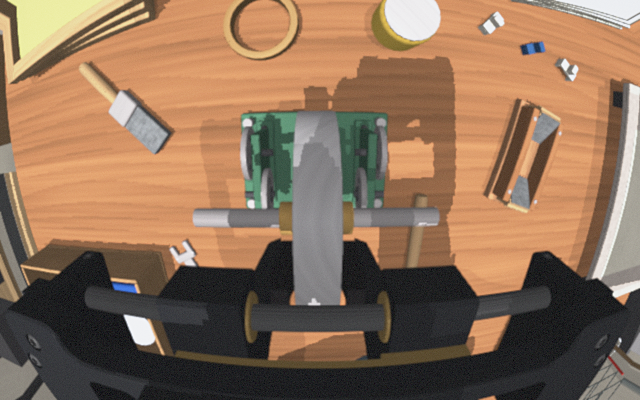

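Run:
```python
from h import *
im=cv2.imread("pics/wrist4.png");cv2.imwrite("pics/w4c.png",cv2.resize(im[95:225,225:415],None,fx=4,fy=4,interpolation=2))
p=np.load("w4.npy",allow_pickle=True)[0]
for z in(0,.01):
    a=atz("wrist",245,112.5,z,p);b=atz("wrist",388.5,112,z,p);print(a,b,np.linalg.norm(a-b),(a+b)/2-[.065,0,0],np.degrees(np.arctan2(*(a-b)[1::-1])))
```

```text
[0.53995809 0.23111016 0.        ] [0.53555792 0.03849378 0.        ] 0.1926666335850909 [0.47275801 0.13480197 0.        ] 88.69134823409904
[0.54036182 0.22880431 0.01      ] [0.53606811 0.04084839 0.01      ] 0.18800496085280965 [0.47321497 0.13482635 0.01      ] 88.69134823409904
```

View pics/w4c.png

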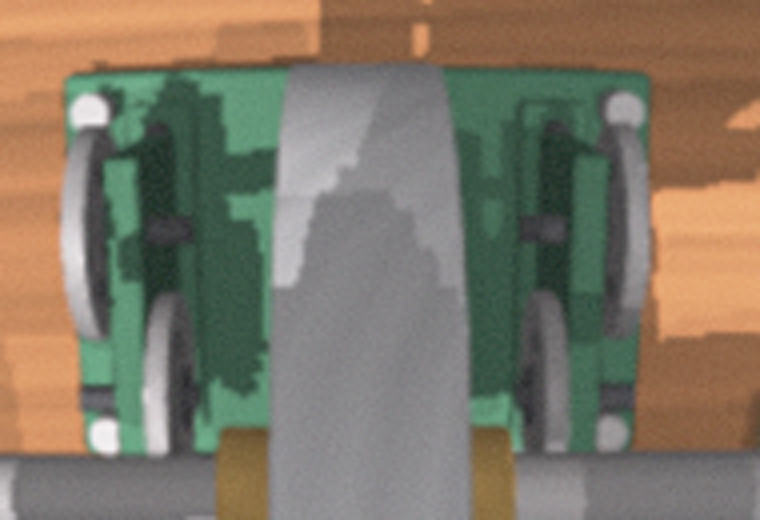

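Request:
apply_moves(commands=[[1,[0.01,-0.001,0],[0,0.005,-0.005]],[1,[0.015,0,0],[0,0,0]],[1,[0.015,0,0],[0,0,0]],[1,[0.015,0,0],[0,0,0]],[1,[0.015,0,0],[0,0,0]],[1,[0.008,0,0],[0,0,0]],[1,[0,0,0],[0,0,0]],[1,[0,0,0],[0,0,0]]])

```text
t: 7.3
position: [0.4765, 0.1325, 0.1872]
tcp_rot: [[0.003, -0.033, -0.999], [-0.002, -0.999, 0.033], [-1.0, 0.002, -0.003]]
force: [0.0, -0.6, -8.5]
grip_width: 0.268
```

```bash
python3 go.py 0.474 0.139 0.165 88.6
python3 - <<'E'
from h import *
for n in ("side",):
    cv2.imwrite(f"pics/{n}5.png",capture(n)[:,:,::-1])
im=cv2.imread("pics/side5.png");cv2.imwrite("pics/s5c.png",cv2.resize(im[120:270,240:350],None,fx=4,fy=4,interpolation=2))
E
```

```text
t 7.3 pos [0.4765 0.1325 0.1872] F [ 0.05 -0.58 -8.51] w 0.268 j [ 0.03  0.05  1.86 -0.    1.23  1.64]
shift in tool frame [ 0.0221 -0.0065  0.0028] rotvec [-0.0088 -0.0034 -0.0022]
axial [[0.003, -0.033, -0.999], [-0.002, -0.999, 0.033], [-1.0, 0.002, -0.003]]
```

View pics/s5c.png

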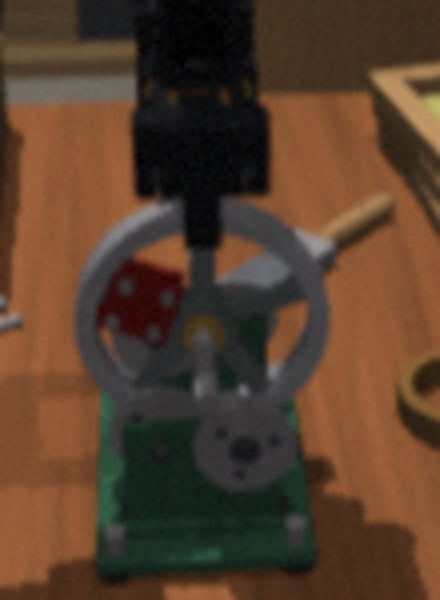

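Request:
apply_moves(commands=[[1,[0,-0.0065,0.0028],[-0.009,-0.003,-0.002]],[1,[0,0,0],[0,0,0]],[1,[0.008,0,0],[0,0,0]],[1,[0.005,0,0],[0,0,0]],[1,[0,0,0],[0,0,0]]])

```text
t: 7.77
position: [0.4765, 0.14, 0.1773]
tcp_rot: [[0.008, -0.023, -1.0], [0.0, -1.0, 0.023], [-1.0, -0.001, -0.008]]
force: [-1.2, -0.7, -8.5]
grip_width: 0.266
```

```bash
python3 go.py 0.474 0.139 0.161 88.6
```

```text
t 7.7667 pos [0.4765 0.14   0.1773] F [-1.23 -0.73 -8.51] w 0.266 j [0.05 0.07 1.87 0.   1.2  1.64]
shift in tool frame [0.0162 0.001  0.0026] rotvec [ 0.0014 -0.0081  0.0006]
axial [[0.008, -0.023, -1.0], [0.0, -1.0, 0.023], [-1.0, -0.001, -0.008]]
```

Request:
apply_moves(commands=[[1,[0.005,0,0.0026],[0,-0.008,0]],[1,[0.004,0,0],[0,0,0]],[1,[0.002,0,0],[0,0,0]],[1,[0,0,0],[0,0,0]]])

```text
t: 8.1
position: [0.4745, 0.1406, 0.1662]
tcp_rot: [[0.001, -0.023, -1.0], [0.001, -1.0, 0.023], [-1.0, -0.001, -0.001]]
force: [-0.8, 0.6, -2.9]
grip_width: 0.269
```

```bash
python3 go.py 0.474 0.139 0.161 88.6
```

```text
t 8.1 pos [0.4745 0.1406 0.1662] F [-0.84  0.62 -2.87] w 0.269 j [0.05 0.08 1.87 0.   1.18 1.64]
shift in tool frame [0.0052 0.0016 0.0005] rotvec [ 0.0018 -0.0012  0.0013]
axial [[0.001, -0.023, -1.0], [0.001, -1.0, 0.023], [-1.0, -0.001, -0.001]]
```

Request:
apply_moves(commands=[[1,[0.001,0,0],[0,0,0]],[1,[0.001,0,0],[0,0,0]],[1,[0,0,0],[0,0,0]]])

```text
t: 8.35
position: [0.4753, 0.1406, 0.1661]
tcp_rot: [[0.003, -0.023, -1.0], [0.001, -1.0, 0.023], [-1.0, -0.001, -0.003]]
force: [-3.1, -0.3, -5.0]
grip_width: 0.264
```

```bash
python3 go.py 0.474 0.139 0.161 88.6;  python3 - <<'E'
from h import *
for n in ("side",):
    cv2.imwrite(f"pics/{n}6.png",capture(n)[:,:,::-1])
im=cv2.imread("pics/side6.png");cv2.imwrite("pics/s6c.png",cv2.resize(im[150:270,250:340],None,fx=5,fy=5,interpolation=2))
E
```

```text
t 8.35 pos [0.4753 0.1406 0.1661] F [-3.14 -0.26 -4.95] w 0.264 j [0.05 0.08 1.87 0.   1.18 1.64]
shift in tool frame [0.0051 0.0017 0.0013] rotvec [ 0.0017 -0.0028  0.001 ]
axial [[0.003, -0.023, -1.0], [0.001, -1.0, 0.023], [-1.0, -0.001, -0.003]]
```

View pics/s6c.png

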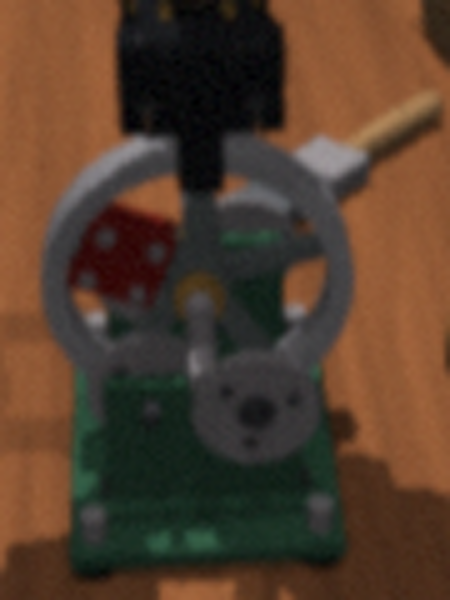

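Request:
apply_moves(commands=[[1,[0.0,0,0.0025],[0,0,0]],[1,[0.001,0,0],[0,0,0]],[1,[0.001,0,0],[0,0,0]],[1,[0,0,0],[0,0,0]]])

```text
t: 8.73
position: [0.4747, 0.1408, 0.1659]
tcp_rot: [[0.009, -0.023, -1.0], [0.001, -1.0, 0.023], [-1.0, -0.001, -0.008]]
force: [-2.5, 0.3, -1.4]
grip_width: 0.264
```

```bash
python3 go.py 0.474 0.139 0.161 88.6
```

```text
t 8.7333 pos [0.4747 0.1408 0.1659] F [-2.52  0.33 -1.41] w 0.264 j [0.05 0.08 1.88 0.   1.18 1.64]
shift in tool frame [0.0049 0.0018 0.0007] rotvec [ 0.0019 -0.0085  0.0014]
axial [[0.009, -0.023, -1.0], [0.001, -1.0, 0.023], [-1.0, -0.001, -0.008]]
```

Run:
```python
from h import *
p=camera_params("wrist"); np.save("w7.npy",[p],allow_pickle=True); s=state(); print(s["position"])
for n in ("wrist","side"):
    cv2.imwrite(f"pics/{n}7.png",capture(n)[:,:,::-1])
im=cv2.imread("pics/wrist7.png");cv2.imwrite("pics/w7c.png",cv2.resize(im[90:245,180:450],None,fx=2.9,fy=2.9,interpolation=2))
im=cv2.imread("pics/side7.png");cv2.imwrite("pics/s7c.png",cv2.resize(im[195:250,260:325],None,fx=10,fy=10,interpolation=2))
for z in(.108,.112):
  for y in(-.09,.09):
    print((proj("side",[.474+y*.025,.139+y,z])-[260,195])*10)
```

```text
[0.47470592 0.14077775 0.16594371]
[312.88089873 310.30891239]
[287.60309842 -88.56387222]
[312.48283729 295.49448537]
[ 287.21150708 -102.06856322]
```

View pics/w7c.png

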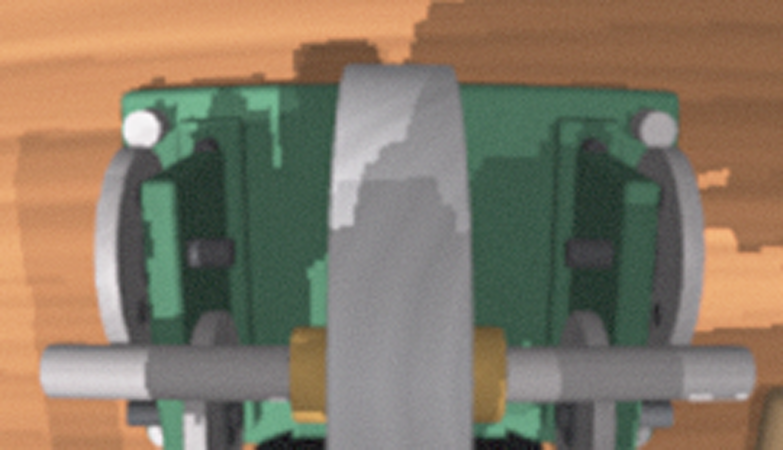

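View pics/s7c.png

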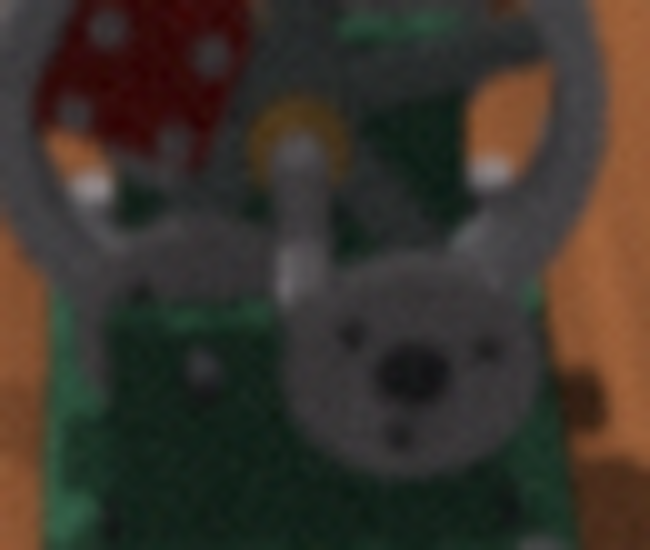

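Run:
```python
from h import *
p=np.load("w7.npy",allow_pickle=True)[0]
a=np.radians(1.4); ex=np.array([np.cos(a),-np.sin(a)]);ey=np.array([np.sin(a),np.cos(a)])
def W(x,y,z,c): return [*(np.array(c)+x*ex+y*ey),z]
for c in((.474,.139),(.468,.139)):
  im=cv2.imread("pics/wrist7.png");im2=cv2.imread("pics/side7.png")
  f=3
  A=cv2.resize(im[90:245,180:450],None,fx=f,fy=f,interpolation=2);B=cv2.resize(im2[180:270,245:335],None,fx=6,fy=6,interpolation=2)
  th=np.linspace(0,2*np.pi,60)
  for sx,ys in((24.2,(.067,-.067)),(-24.2,(.057,-.057))):
    for y in ys:
      P=[W(sx/1000+.03*np.cos(t),y,.08+.03*np.sin(t),c) for t in th]
      for img,n,o,g,pp in((A,"wrist",(180,90),f,p),(B,"side",(245,180),6,None)):
        q=np.array([(proj(n,k,pp)-o)*g for k in P]).astype(np.int32)
        cv2.polylines(img,[q],True,(0,255,255),1)
  P=[W(x,y,.01,c) for x,y in((.065,.095),(.065,-.095),(-.065,-.095),(-.065,.095))]
  for img,n,o,g,pp in((A,"wrist",(180,90),f,p),(B,"side",(245,180),6,None)):
    cv2.polylines(img,[np.array([(proj(n,k,pp)-o)*g for k in P]).astype(np.int32)],True,(255,0,255),1)
    q=np.array([(proj(n,W(0,y,.108,c),pp)-o)*g for y in(-.09,.09)]).astype(np.int32); cv2.line(img,q[0].tolist(),q[1].tolist(),(255,255,0),1)
  cv2.imwrite(f"pics/mA{int(c[0]*1000)}.png",A[:, :]);cv2.imwrite(f"pics/mB{int(c[0]*1000)}.png",B)
for z in(.108,.1135):
  aa=atz("wrist",180+40/2.9,90+371/2.9,z,p);b=atz("wrist",180+754/2.9,90+371/2.9,z,p);print(z,(aa+b)/2,np.linalg.norm(aa-b))
```

```text
0.108 [0.47230413 0.14040841 0.108     ] 0.18592356498427004
0.1135 [0.47451465 0.14034085 0.1135    ] 0.18095077427972056
```

View pics/mA474.png

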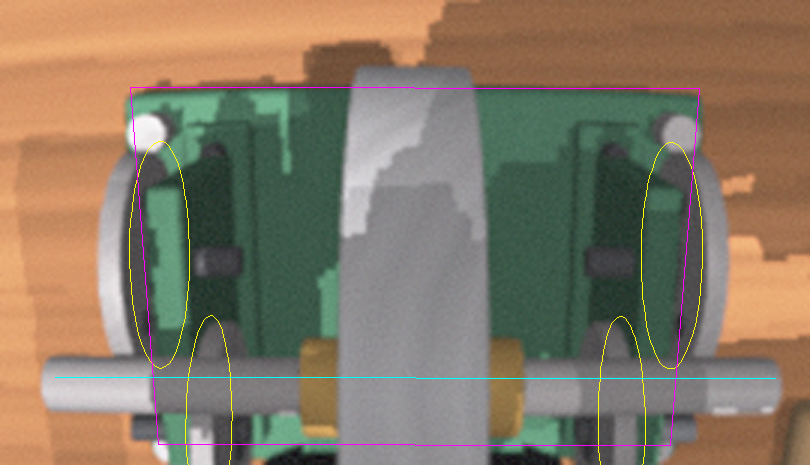

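View pics/mB474.png

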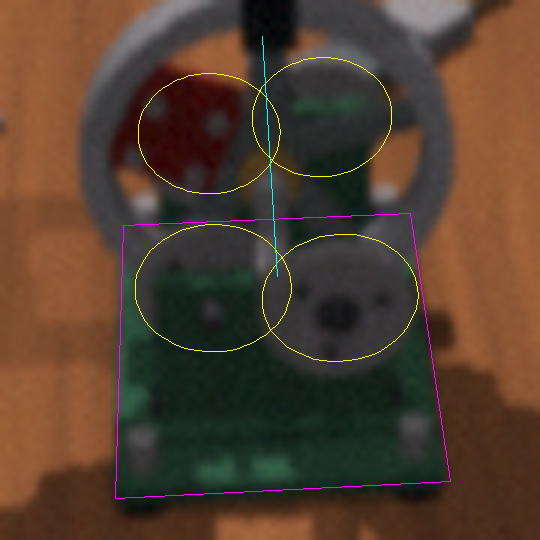

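Request:
apply_moves(commands=[[1,[-0.004,0,0.003],[0,-0.008,0]],[1,[0,0,0.002],[0,0,0]],[1,[0,0,0],[0,0,0]],[1,[0,0,0],[0,0,0]]])

```text
t: 9.17
position: [0.47, 0.1408, 0.1688]
tcp_rot: [[0.002, -0.022, -1.0], [0.002, -1.0, 0.022], [-1.0, -0.002, -0.002]]
force: [2.4, 0.1, -7.2]
grip_width: 0.265
```

```bash
python3 go.py 0.471 0.139 0.161 88.6
```

```text
t 9.1667 pos [0.47   0.1408 0.1688] F [ 2.44  0.12 -7.21] w 0.265 j [0.05 0.07 1.88 0.   1.19 1.64]
shift in tool frame [ 0.0078  0.0018 -0.001 ] rotvec [ 0.0022 -0.0017  0.0019]
axial [[0.002, -0.022, -1.0], [0.002, -1.0, 0.022], [-1.0, -0.002, -0.002]]
```

Request:
apply_moves(commands=[[1,[0,0,-0.0035],[0,0,0]],[1,[0.002,0,0],[0,0,0]],[1,[0.001,0,0],[0,0,0]],[1,[0,0,0],[0,0,0]],[1,[0,0,0],[0,0,0]]])

```text
t: 9.58
position: [0.4741, 0.141, 0.1661]
tcp_rot: [[0.002, -0.023, -1.0], [0.002, -1.0, 0.023], [-1.0, -0.002, -0.002]]
force: [-0.8, 0.3, -2.4]
grip_width: 0.267
```

```bash
python3 go.py 0.474 0.139 0.165 88.6
```

```text
t 9.5833 pos [0.4741 0.141  0.1661] F [-0.76  0.27 -2.36] w 0.267 j [0.05 0.08 1.88 0.   1.18 1.64]
shift in tool frame [0.0011 0.002  0.0001] rotvec [ 0.0018 -0.0018  0.0023]
axial [[0.002, -0.023, -1.0], [0.002, -1.0, 0.023], [-1.0, -0.002, -0.002]]
```

Request:
apply_moves(commands=[[1,[0.002,0,0],[0,0,0]],[1,[0.001,0,0],[0,0,0]]])

```text
t: 9.75
position: [0.4753, 0.1413, 0.1655]
tcp_rot: [[0.005, -0.022, -1.0], [0.003, -1.0, 0.022], [-1.0, -0.003, -0.005]]
force: [-3.6, 0.9, 5.3]
grip_width: 0.267
```

```bash
python3 go.py 0.474 0.139 0.165 88.6
```

```text
t 9.75 pos [0.4753 0.1413 0.1655] F [-3.56  0.89  5.28] w 0.267 j [0.05 0.08 1.88 0.   1.18 1.64]
shift in tool frame [0.0005 0.0024 0.0013] rotvec [ 0.002  -0.0045  0.0027]
axial [[0.005, -0.022, -1.0], [0.003, -1.0, 0.022], [-1.0, -0.003, -0.005]]
```

Request:
apply_moves(commands=[[0.25,[0,0,0],[0,0,0]],[0.0,[0,0,0],[0,0,0]],[0.0,[-0.02,0,0],[0,0,0]],[0.0,[-0.03,0,0],[0,0,0]],[0.0,[-0.03,0,0],[0,0,0]],[0.0,[-0.03,0,0],[0,0,0]],[0,[0,0,0],[0,0,0]]])

```text
t: 10.33
position: [0.4736, 0.1401, 0.2786]
tcp_rot: [[0.0, -0.023, -1.0], [0.002, -1.0, 0.023], [-1.0, -0.002, -0.0]]
force: [0.4, 0.2, 1.0]
grip_width: 0.501
```

```bash
python3 go.py 0.648 -0.195 0.25 88.6
python3 - <<'E'
from h import *
for n in ("side","wrist"):
    cv2.imwrite(f"pics/{n}8.png",capture(n)[:,:,::-1])
im=cv2.imread("pics/side8.png");cv2.imwrite("pics/s8c.png",cv2.resize(im[150:270,250:340],None,fx=5,fy=5,interpolation=2))
E
```

```text
t 10.3333 pos [0.4736 0.1401 0.2786] F [0.43 0.23 1.04] w 0.501 j [ 0.05 -0.04  1.76  0.    1.42  1.64]
shift in tool frame [ 0.0282  0.3311 -0.1821] rotvec [ 0.0013 -0.0003  0.0016]
axial [[0.0, -0.023, -1.0], [0.002, -1.0, 0.023], [-1.0, -0.002, -0.0]]
```

View pics/s8c.png

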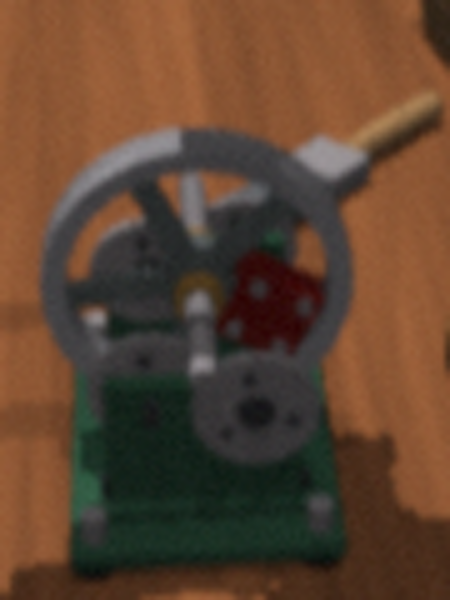

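View pics/wrist8.png

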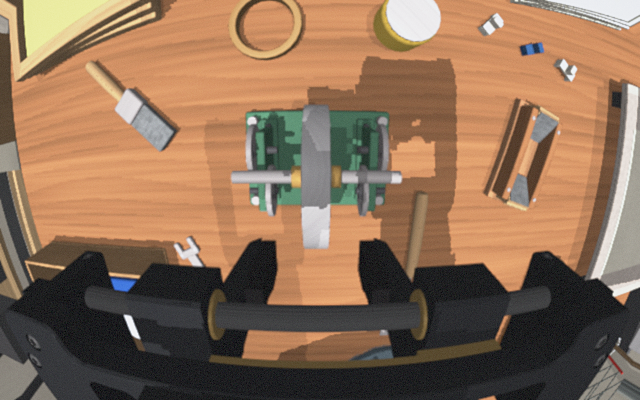

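Request:
apply_moves(commands=[[0,[0,0.02,-0.011],[0,0,0]],[0,[0,0.033,-0.018],[0,0,0]],[0,[0,0.033,-0.018],[0,0,0]],[0,[0,0.033,-0.018],[0,0,0]],[0,[0,0.033,-0.018],[0,0,0]],[0,[0,0.033,-0.018],[0,0,0]],[0,[0,0.033,-0.018],[0,0,0]],[0,[0,0.02,-0.01],[0,0,0]]])

```text
t: 11.1
position: [0.592, -0.105, 0.2557]
tcp_rot: [[-0.026, -0.014, -1.0], [0.007, -1.0, 0.013], [-1.0, -0.007, 0.026]]
force: [-0.0, 0.6, 0.2]
grip_width: 0.498
```

```bash
python3 go.py 0.600 -0.195 0.22 88.6
```

```text
t 11.1 pos [ 0.592  -0.105   0.2557] F [-0.05  0.6   0.17] w 0.498 j [-0.37  0.24  1.5  -0.    1.43  1.21]
shift in tool frame [ 0.0348  0.0901 -0.0101] rotvec [0.0109 0.0259 0.007 ]
axial [[-0.026, -0.014, -1.0], [0.007, -1.0, 0.013], [-1.0, -0.007, 0.026]]
```

Request:
apply_moves(commands=[[0,[0,0.03,-0.004],[0.011,0.026,0.007]],[0,[0.01,0.03,-0.003],[0,0,0]],[0,[0.015,0.02,-0.003],[0,0,0]],[0,[0.01,0.01,0],[0,0,0]],[0,[0,0,0],[0,0,0]],[0,[0,0,0],[0,0,0]]])

```text
t: 11.6
position: [0.5959, -0.2032, 0.2047]
tcp_rot: [[-0.015, -0.032, -0.999], [0.008, -0.999, 0.032], [-1.0, -0.007, 0.015]]
force: [-0.6, 0.5, -0.4]
grip_width: 0.499
```

```bash
python3 go.py 0.600 -0.195 0.22 88.6
python3 - <<'E'
from h import *
p=camera_params("wrist"); np.save("w9.npy",[p],allow_pickle=True)
for n in ("wrist",):
    cv2.imwrite(f"pics/{n}9.png",capture(n)[:,:,::-1])
E
```

```text
t 11.6 pos [ 0.5959 -0.2032  0.2047] F [-0.56  0.51 -0.44] w 0.499 j [-0.52  0.34  1.48 -0.    1.34  1.09]
shift in tool frame [-0.0153 -0.0084 -0.0036] rotvec [-0.0078  0.0152  0.0073]
axial [[-0.015, -0.032, -0.999], [0.008, -0.999, 0.032], [-1.0, -0.007, 0.015]]
```

View pics/wrist9.png

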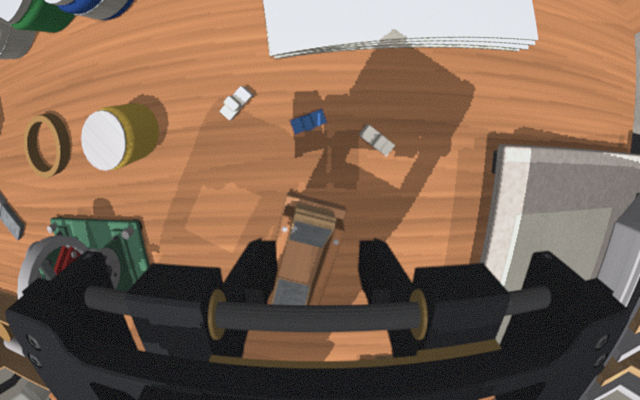

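Run:
```python
from h import *
im=cv2.imread("pics/wrist9.png");cv2.imwrite("pics/w9c.png",cv2.resize(im[100:145,280:340],None,fx=12,fy=12,interpolation=2))
```

```text
(no output)
```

View pics/w9c.png

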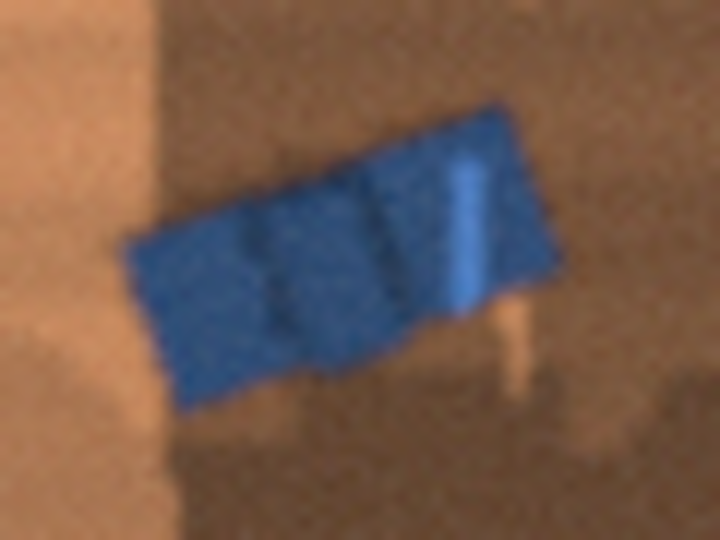

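```bash
python3 - <<'E'
from h import *
p=np.load("w9.npy",allow_pickle=True)[0]
q=np.array([atz("wrist",280+(x+.5)/12-.5,100+(y+.5)/12-.5,.018,p) for x,y in((125,245),(505,105),(562,265),(180,410))])
print(q,q.mean(0)); n=np.linalg.norm
print(n(q[0]-q[1]),n(q[3]-q[2]),n(q[0]-q[3]),n(q[1]-q[2]))
for i,j in((0,1),(3,2)): print(np.degrees(np.arctan2(*(q[i]-q[j])[1::-1])))
print("tabtop",atz("wrist",280+(330+.5)/12-.5,100+(270+.5)/12-.5,.034,p))
E
python3 go.py 0.600 -0.195 0.22 111
```

```text
[[ 0.65218044 -0.17531343  0.018     ]
 [ 0.66345789 -0.20953335  0.018     ]
 [ 0.64893662 -0.21416231  0.018     ]
 [ 0.63700367 -0.17954264  0.018     ]] [ 0.65039465 -0.19463793  0.018     ]
0.03603031515937786 0.03661853077856306 0.015755020215297035 0.015241214483975116
108.24004985797521
109.01840614432946
tabtop [ 0.65061795 -0.19419974  0.034     ]
t 11.65 pos [ 0.5956 -0.2027  0.2045] F [ 0.1  -0.27 -0.96] w 0.502 j [-0.52  0.34  1.48 -0.    1.34  1.09]
shift in tool frame [-0.0155 -0.008  -0.0039] rotvec [-0.3981  0.0143  0.0104]
axial [[-0.016, -0.032, -0.999], [0.008, -0.999, 0.032], [-1.0, -0.007, 0.016]]
```

```bash
python3 go.py 0.6504 -0.1945 0.08 108.6
```

```text
t 11.65 pos [ 0.5956 -0.2027  0.2045] F [ 0.1  -0.27 -0.96] w 0.502 j [-0.52  0.34  1.48 -0.    1.34  1.09]
shift in tool frame [ 0.1237 -0.009  -0.0564] rotvec [-0.3563  0.0145  0.0101]
axial [[-0.016, -0.032, -0.999], [0.008, -0.999, 0.032], [-1.0, -0.007, 0.016]]
```

Request:
apply_moves(commands=[[0.4,[0,-0.004,-0.028],[0,0.015,0.01]],[0.4,[0,-0.004,-0.028],[0,0,0]],[0.4,[0,0,0],[-0.12,0,0]],[0.4,[0,0,0],[-0.12,0,0]],[0.4,[0,0,0],[-0.11,0,0]],[0.4,[0.03,0,0],[0,0,0]],[0.4,[0.02,0,0],[0,0,0]],[0.4,[0,0,0],[0,0,0]]])

```text
t: 12.32
position: [0.6577, -0.1818, 0.1593]
tcp_rot: [[0.007, 0.343, -0.939], [-0.003, -0.939, -0.343], [-1.0, 0.005, -0.005]]
force: [-0.4, -0.0, -0.3]
grip_width: 0.302
```

```bash
python3 go.py 0.6504 -0.1945 0.06 108.6
```

```text
t 12.3167 pos [ 0.6577 -0.1818  0.1593] F [-0.43 -0.02 -0.26] w 0.302 j [-0.44  0.48  1.39 -0.    1.27  0.78]
shift in tool frame [0.0993 0.0089 0.0117] rotvec [ 0.0252 -0.0051 -0.0053]
axial [[0.007, 0.343, -0.939], [-0.003, -0.939, -0.343], [-1.0, 0.005, -0.005]]
```

Request:
apply_moves(commands=[[0.4,[0.01,0.009,0.0117],[0.025,-0.005,-0.005]],[0.4,[0.03,0,0],[0,0,0]],[0.4,[0.03,0,0],[0,0,0]],[0.4,[0.02,0,0],[0,0,0]],[0.4,[0,0,0],[0,0,0]],[0.4,[0,0,0],[0,0,0]]])

```text
t: 12.82
position: [0.6522, -0.1944, 0.0743]
tcp_rot: [[0.008, 0.317, -0.948], [-0.004, -0.948, -0.317], [-1.0, 0.007, -0.006]]
force: [0.4, 0.8, 0.9]
grip_width: 0.306
```

```bash
python3 go.py 0.6504 -0.1945 0.022 108.6
python3 - <<'E'
from h import *
p=camera_params("wrist"); np.save("w10.npy",[p],allow_pickle=True)
for n in ("wrist","side"):
    cv2.imwrite(f"pics/{n}10.png",capture(n)[:,:,::-1])
im=cv2.imread("pics/wrist10.png");cv2.imwrite("pics/w10c.png",cv2.resize(im[150:310,220:420],None,fx=3.5,fy=3.5,interpolation=2))
E
```

```text
t 12.8167 pos [ 0.6522 -0.1944  0.0743] F [0.35 0.76 0.89] w 0.306 j [-0.46  0.57  1.43 -0.    1.12  0.78]
shift in tool frame [ 0.0523 -0.0008  0.002 ] rotvec [-0.0018 -0.0058 -0.0066]
axial [[0.008, 0.317, -0.948], [-0.004, -0.948, -0.317], [-1.0, 0.007, -0.006]]
```

View pics/w10c.png

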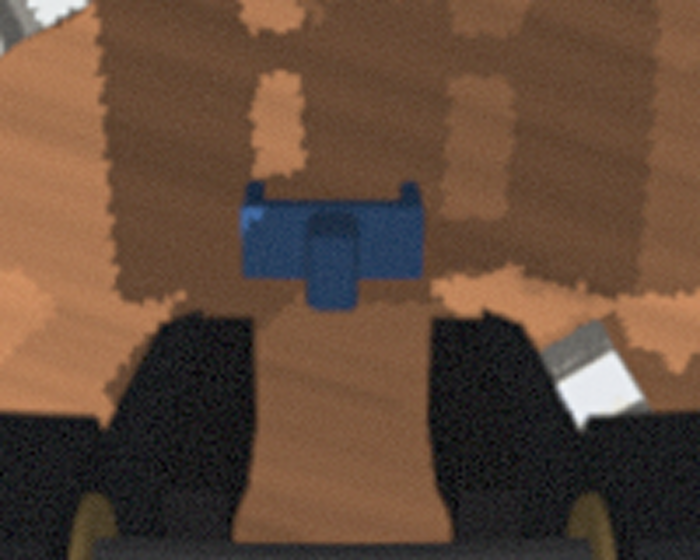

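View pics/side10.png

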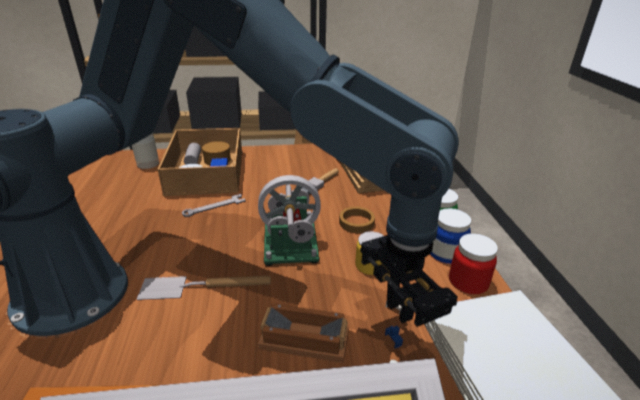

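Run:
```python
from h import *
p=np.load("w10.npy",allow_pickle=True)[0]
f=lambda x,y,z:atz("wrist",220+(x+.5)/3.5-.5,150+(y+.5)/3.5-.5,z,p)
q=np.array([f(x,y,.018) for x,y in((240,203),(424,203),(424,277),(240,277))])
print(q.mean(0),np.linalg.norm(q[0]-q[1]),np.linalg.norm(q[0]-q[3]),np.degrees(np.arctan2(*(q[0]-q[1])[1::-1])))
t=np.array([f(x,y,.034) for x,y in((307,236),(357,236),(357,308),(307,308))]);print(t.mean(0),np.linalg.norm(t[0]-t[1]),np.linalg.norm(t[0]-t[3]))
```

```text
[ 0.65037881 -0.19419326  0.018     ] 0.03687141029095015 0.016211842810034308 108.33984904561889
[ 0.65034414 -0.19423764  0.034     ] 0.009314171279229132 0.014858809528566717
```

Request:
apply_moves(commands=[[0.4,[0,-0.0005,0.002],[-0.003,-0.006,-0.007]],[0.4,[0.015,0,0],[0,0,0]],[0.4,[0.015,0,0],[0,0,0]],[0.4,[0.01,0,0],[0,0,0]],[0.4,[0,0,0],[0,0,0]],[0.4,[0,0,0],[0,0,0]]])

```text
t: 13.42
position: [0.654, -0.1967, 0.0377]
tcp_rot: [[0.009, 0.32, -0.947], [-0.004, -0.947, -0.32], [-1.0, 0.007, -0.007]]
force: [-0.3, -0.4, 0.8]
grip_width: 0.299
```

```bash
python3 go.py 0.6503 -0.1942 0.020 108.5
```

```text
t 13.4167 pos [ 0.654  -0.1967  0.0377] F [-0.35 -0.42  0.84] w 0.299 j [-0.47  0.63  1.44  0.    1.07  0.78]
shift in tool frame [ 0.0176 -0.0036  0.0028] rotvec [ 0.003  -0.0069 -0.0068]
axial [[0.009, 0.32, -0.947], [-0.004, -0.947, -0.32], [-1.0, 0.007, -0.007]]
```

Request:
apply_moves(commands=[[0.4,[0,-0.0036,0.0028],[0.003,-0.007,-0.007]],[0.4,[0.006,0,0],[0,0,0]],[0.4,[0.006,0,0],[0,0,0]],[0.4,[0,0,0],[0,0,0]]])

```text
t: 13.75
position: [0.6496, -0.1936, 0.0242]
tcp_rot: [[-0.002, 0.317, -0.948], [0.001, -0.948, -0.317], [-1.0, -0.002, 0.001]]
force: [0.3, 0.1, -0.3]
grip_width: 0.301
```

```bash
python3 go.py 0.6503 -0.1942 0.020 108.5
```

```text
t 13.75 pos [ 0.6496 -0.1936  0.0242] F [ 0.3   0.14 -0.34] w 0.301 j [-0.46  0.64  1.44  0.    1.06  0.78]
shift in tool frame [ 0.0042  0.0008 -0.0005] rotvec [-0.0002  0.0014  0.0015]
axial [[-0.002, 0.317, -0.948], [0.001, -0.948, -0.317], [-1.0, -0.002, 0.001]]
```

Request:
apply_moves(commands=[[0.4,[0.0035,0.0005,0],[0,0,0]],[0.4,[0,0,0],[0,0,0]],[1,[0,0,0],[0,0,0]],[1,[0,0,0],[0,0,0]],[1,[0,0,0],[0,0,0]],[1,[0,0,0],[0,0,0]],[1,[0,0,0],[0,0,0]]], grip_force=15)

```text
t: 14.33
position: [0.6502, -0.1944, 0.0207]
tcp_rot: [[-0.001, 0.317, -0.948], [0.001, -0.948, -0.317], [-1.0, -0.001, 0.001]]
force: [0.5, -0.1, 0.4]
grip_width: 0.111
```

```bash
python3 go.py 0.6503 -0.1942 0.020 108.5
```

```text
t 14.3333 pos [ 0.6502 -0.1944  0.0207] F [ 0.53 -0.15  0.44] w 0.111 j [-0.46  0.65  1.44  0.    1.05  0.78]
shift in tool frame [ 0.0007 -0.0001 -0.0001] rotvec [-0.0002  0.0007  0.0009]
axial [[-0.001, 0.317, -0.948], [0.001, -0.948, -0.317], [-1.0, -0.001, 0.001]]
```

Request:
apply_moves(commands=[[1,[-0.015,0,0],[0,0,0]],[1,[-0.03,0,0],[0,0,0]],[1,[-0.04,0,0],[0,0,0]],[1,[-0.04,0,0],[0,0,0]],[1,[-0.04,0,0],[0,0,0]],[1,[-0.04,0,0],[0,0,0]],[1,[-0.03,0,0],[0.05,0,0]],[1,[0,0,0],[0.1,0,0]]])

```text
t: 15.0
position: [0.6483, -0.1933, 0.2712]
tcp_rot: [[-0.004, 0.17, -0.985], [0.002, -0.985, -0.17], [-1.0, -0.003, 0.004]]
force: [1.0, -0.6, 0.6]
grip_width: 0.113
```

```bash
python3 go.py 0.474 0.14 0.26 88.6
python3 - <<'E'
from h import *
p=camera_params("wrist"); np.save("w11.npy",[p],allow_pickle=True)
for n in ("wrist","side"):
    cv2.imwrite(f"pics/{n}11.png",capture(n)[:,:,::-1])
im=cv2.imread("pics/side11.png");cv2.imwrite("pics/s11c.png",cv2.resize(im[160:270,250:330],None,fx=5.4,fy=5.4,interpolation=2))
E
```

```text
t 15.0 pos [ 0.6483 -0.1933  0.2712] F [ 1.01 -0.61  0.56] w 0.113 j [-0.46  0.38  1.29  0.    1.47  0.93]
shift in tool frame [ 0.0127 -0.3581  0.115 ] rotvec [0.1953 0.0041 0.0026]
axial [[-0.004, 0.17, -0.985], [0.002, -0.985, -0.17], [-1.0, -0.003, 0.004]]
```

View pics/wrist11.png

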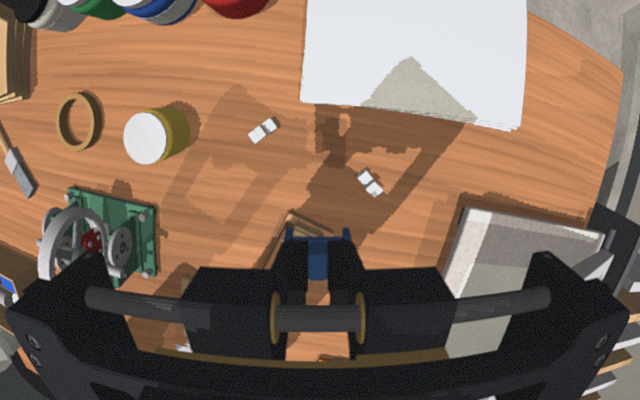

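View pics/s11c.png

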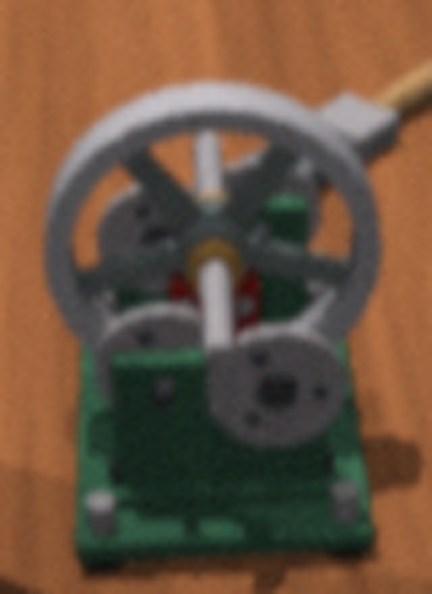

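Request:
apply_moves(commands=[[1,[0,0,0],[0.1,0,0]],[1,[0,0,0],[0.095,0,0]],[1,[0,-0.02,0.01],[0,0,0]],[1,[0,-0.033,0.017],[0,0,0]],[1,[0,-0.033,0.017],[0,0,0]],[1,[0,-0.033,0.017],[0,0,0]],[1,[0,-0.033,0.017],[0,0,0]],[1,[0,-0.033,0.017],[0,0,0]]])

```text
t: 15.77
position: [0.5458, -0.0044, 0.2566]
tcp_rot: [[-0.03, -0.018, -0.999], [0.011, -1.0, 0.018], [-0.999, -0.01, 0.03]]
force: [0.4, -0.8, 0.5]
grip_width: 0.11
```

```bash
python3 go.py 0.46 0.14 0.27 88.6
```

```text
t 15.7667 pos [ 0.5458 -0.0044  0.2566] F [ 0.42 -0.81  0.5 ] w 0.11 j [-0.23  0.12  1.64  0.    1.41  1.36]
shift in tool frame [-0.0093 -0.143   0.0887] rotvec [0.0068 0.0303 0.0103]
axial [[-0.03, -0.018, -0.999], [0.011, -1.0, 0.018], [-0.999, -0.01, 0.03]]
```

Request:
apply_moves(commands=[[1,[-0.01,-0.015,0.009],[0.007,0.03,0.01]],[1,[0,-0.03,0.015],[0,0,0]],[1,[0,-0.033,0.016],[0,0,0]],[1,[0,-0.033,0.016],[0,0,0]],[1,[0,-0.02,0.012],[0,0,0]],[1,[0,-0.01,0.005],[0,0,0]],[1,[0,0,0],[0,0,0]],[1,[0,0,0],[0,0,0]]])

```text
t: 16.43
position: [0.4574, 0.1505, 0.2568]
tcp_rot: [[-0.024, 0.008, -1.0], [0.003, -1.0, -0.009], [-1.0, -0.003, 0.024]]
force: [0.9, 0.5, 0.2]
grip_width: 0.113
```

```bash
python3 go.py 0.474 0.14 0.26 88.6
python3 - <<'E'
from h import *
p=camera_params("wrist"); np.save("w12.npy",[p],allow_pickle=True); s=state()
for n in ("wrist","side"):
    cv2.imwrite(f"pics/{n}12.png",capture(n)[:,:,::-1])
im=cv2.imread("pics/side12.png");cv2.imwrite("pics/s12c.png",cv2.resize(im[100:270,240:340],None,fx=5,fy=3.5 and 5,interpolation=2)[0:850:1][:, :][::1] if 0 else cv2.resize(im[120:270,240:340],None,fx=4,fy=4,interpolation=2))
E
```

```text
t 16.4333 pos [0.4574 0.1505 0.2568] F [0.89 0.46 0.16] w 0.113 j [ 0.07 -0.03  1.8   0.    1.4   1.63]
shift in tool frame [-0.0036  0.0106 -0.0164] rotvec [0.033 0.024 0.003]
axial [[-0.024, 0.008, -1.0], [0.003, -1.0, -0.009], [-1.0, -0.003, 0.024]]
```

View pics/wrist12.png

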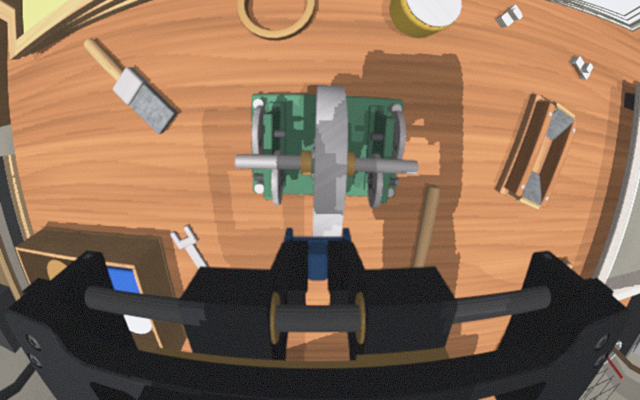

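View pics/s12c.png

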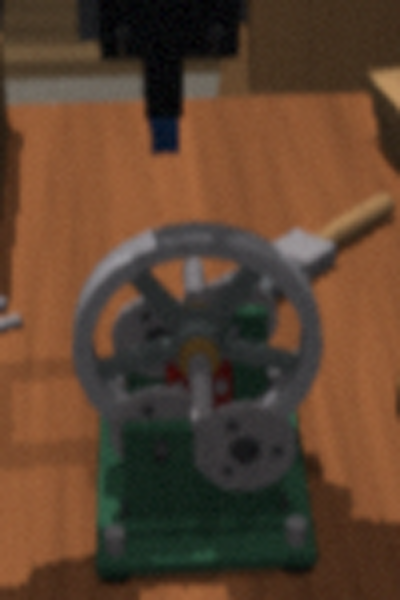

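Request:
apply_moves(commands=[[1,[0,0.0106,-0.0164],[0.033,0.024,0.003]],[1,[0,0,0],[0,0,0]],[1,[0,0,0],[0,0,0]],[1,[0,0,0],[0,0,0]],[1,[0,0,0],[0,0,0]],[1,[0,0,0],[0,0,0]],[1,[0,0,0],[0,0,0]],[1,[0,0,0],[0,0,0]]])

```text
t: 17.2
position: [0.4785, 0.133, 0.2554]
tcp_rot: [[0.001, -0.036, -0.999], [-0.001, -0.999, 0.036], [-1.0, 0.001, -0.001]]
force: [-0.4, -0.5, -0.5]
grip_width: 0.112
```

```bash
python3 go.py 0.474 0.14 0.26 88.6
python3 - <<'E'
from h import *
p=camera_params("wrist"); np.save("w13.npy",[p],allow_pickle=True); s=state()
for n in ("wrist",):
    cv2.imwrite(f"pics/{n}13.png",capture(n)[:,:,::-1])
im=cv2.imread("pics/wrist13.png");cv2.imwrite("pics/w13c.png",cv2.resize(im[85:285,225:425],None,fx=4,fy=3,interpolation=2))
im=cv2.imread("pics/side13.png") if 0 else None
E
```

```text
t 17.2 pos [0.4785 0.133  0.2554] F [-0.38 -0.49 -0.46] w 0.112 j [ 0.03 -0.01  1.78 -0.    1.37  1.64]
shift in tool frame [-0.0046 -0.0069  0.0047] rotvec [-0.0117 -0.0009 -0.0015]
axial [[0.001, -0.036, -0.999], [-0.001, -0.999, 0.036], [-1.0, 0.001, -0.001]]
```

View pics/w13c.png

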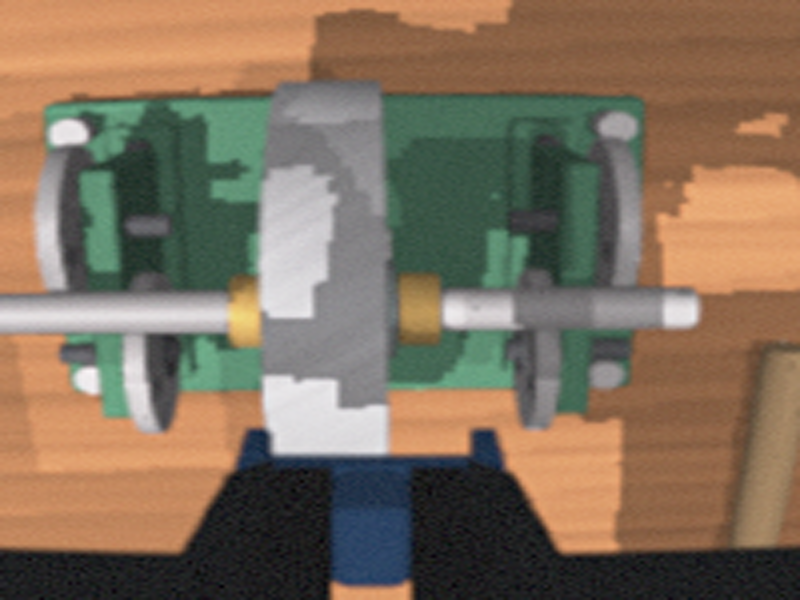

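Run:
```python
from h import *
p=np.load("w13.npy",allow_pickle=True)[0]
im=cv2.imread("pics/wrist13.png");cv2.imwrite("pics/w13d.png",cv2.resize(im[140:260,205:405],None,fx=4,fy=4,interpolation=2))
print("rim apex pred",[ (proj("wrist",[.474,y,.183],p)-[205,140])*4 for y in(.128,.140,.152)])
print("rim bench-left: x at rows; TCP->", (proj("wrist",[.4785,.133,.2554],p)-[205,140])*4)
```

```text
rim apex pred [array([471.03606431, 294.68800633]), array([407.98549006, 296.8564143 ]), array([345.21865065, 298.8958899 ])]
rim bench-left: x at rows; TCP-> [442.600438   459.69617271]
```

View pics/w13d.png

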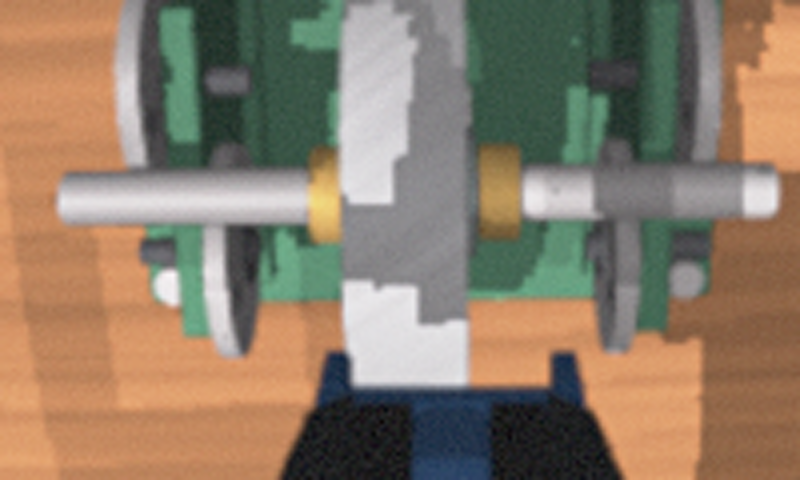

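```bash
python3 - <<'E'
from h import *
p=np.load("w13.npy",allow_pickle=True)[0]
f=lambda x,y,z:atz("wrist",205+(x+.5)/4-.5,140+(y+.5)/4-.5,z,p)
a=f(59,198,.108);b=f(779,190,.108);print((a+b)/2,np.linalg.norm(a-b),np.degrees(np.arctan2(*(a-b)[1::-1])))
print(f(343,297,.183),f(469,297,.183))
E
python3 go.py 0.474 0.1402 0.225 88.4
```

```text
[0.47261389 0.14069136 0.108     ] 0.1838510025351797 88.50993575820617
[0.47471881 0.15266583 0.183     ] [0.47385972 0.12867704 0.183     ]
t 17.25 pos [0.4784 0.133  0.2554] F [ 0.11  0.01 -0.53] w 0.109 j [ 0.03 -0.01  1.78 -0.    1.37  1.64]
shift in tool frame [ 0.0303 -0.007   0.0047] rotvec [-0.008  -0.0009 -0.0015]
axial [[0.001, -0.036, -0.999], [-0.002, -0.999, 0.036], [-1.0, 0.001, -0.001]]
```

Run:
```python
from h import *
p=np.load("w13.npy",allow_pickle=True)[0]
f=lambda x,y,z:atz("wrist",205+(x+.5)/4-.5,140+(y+.5)/4-.5,z,p)
R=np.array([[0.001,-.036,-.999],[-.002,-.999,.036],[-1,.001,-.001]])
# leg feet outer edges at z=tcp-.0207
for z in(.2347,.2467):
  a=f(322,360,z);b=f(580,360,z);print(R.T@(np.array([(a+b)/2-[.4784,.133,.2554]])[0]),np.linalg.norm(a-b))
```

```text
[ 0.02070804  0.00095161 -0.00570394] 0.03839652132089957
[ 0.00871381  0.00094328 -0.01113281] 0.03564973403451707
```

Request:
apply_moves(commands=[[1,[0,-0.0075,0.005],[-0.01,0,0]],[1,[0.01,0,0],[0,0,0]],[1,[0.01,0,0],[0,0,0]],[1,[0.005,0,0],[0,0,0]],[1,[0,0,0],[0,0,0]],[1,[0,0,0],[0,0,0]]])

```text
t: 17.75
position: [0.4721, 0.1424, 0.227]
tcp_rot: [[-0.0, -0.023, -1.0], [-0.001, -1.0, 0.023], [-1.0, 0.001, 0.0]]
force: [-0.6, -0.1, 0.1]
grip_width: 0.11
```

```bash
python3 go.py 0.4735 0.1405 0.220 88.5
python3 - <<'E'
from h import *
p=camera_params("wrist"); np.save("w14.npy",[p],allow_pickle=True); s=state()
for n in ("wrist","side"):
    cv2.imwrite(f"pics/{n}14.png",capture(n)[:,:,::-1])
im=cv2.imread("pics/wrist14.png");cv2.imwrite("pics/w14c.png",cv2.resize(im[140:300,225:405],None,fx=4,fy=3.6,interpolation=2))
im=cv2.imread("pics/side14.png");cv2.imwrite("pics/s14c.png",cv2.resize(im[120:270,240:340],None,fx=4,fy=4,interpolation=2))
E
```

```text
t 17.75 pos [0.4721 0.1424 0.227 ] F [-0.61 -0.06  0.13] w 0.11 j [ 0.05  0.01  1.82 -0.    1.31  1.65]
shift in tool frame [ 0.007   0.0018 -0.0014] rotvec [ 0.0031  0.0002 -0.0014]
axial [[-0.0, -0.023, -1.0], [-0.001, -1.0, 0.023], [-1.0, 0.001, 0.0]]
```

View pics/w14c.png

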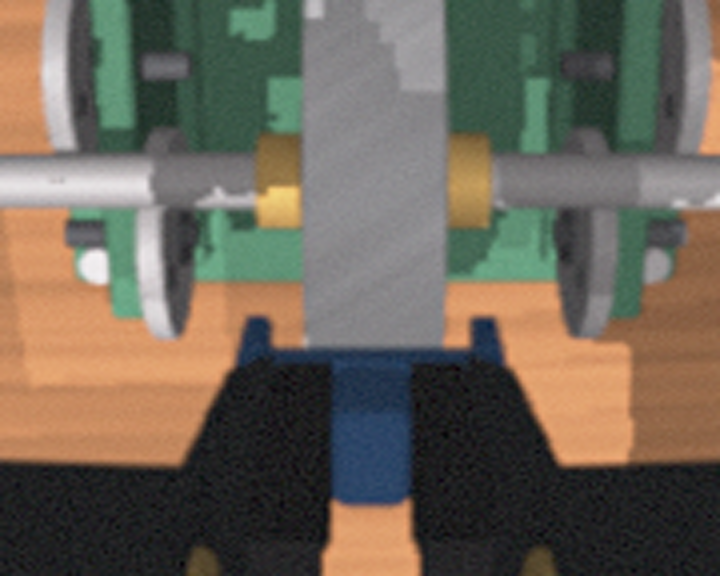

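View pics/s14c.png

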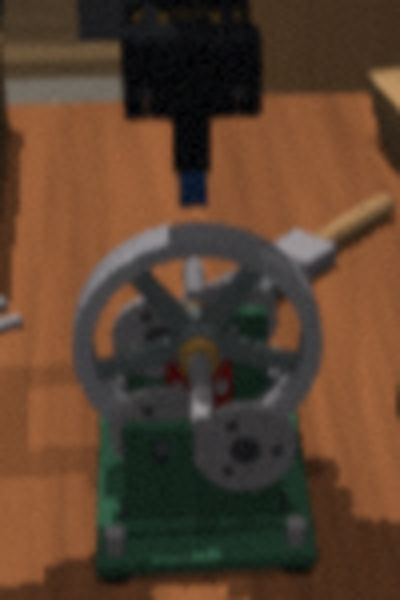

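Run:
```python
from h import *
p=np.load("w14.npy",allow_pickle=True)[0]
f=lambda x,y,z:atz("wrist",225+(x+.5)/4-.5,140+(y+.5)/3.6-.5,z,p)
print("rim", f(303,260,.183),f(445,260,.183), proj("wrist",[.4735,.1405,.183],p)[1], (proj("wrist",[.4735,.1405,.183],p)-[225,140])*[4,3.6])
a=f(270,320,.2063+.0);b=f(472,320,.2063);print("legs inner feet",a,b,np.linalg.norm(a-b),(a+b)/2)
a=f(238,358,.2063);b=f(503,358,.2063);print("outer",np.linalg.norm(a-b),(a+b)/2)
```

```text
rim [0.48041468 0.15245173 0.183     ] [0.47984581 0.12897983 0.183     ] 221.11962687637273 [374.70546699 292.03065675]
legs inner feet [0.47884882 0.15628015 0.2063    ] [0.47812166 0.12630495 0.2063    ] 0.029984013083989246 [0.47848524 0.14129255 0.2063    ]
outer 0.03998340538728216 [0.47145281 0.14153155 0.2063    ]
```

Request:
apply_moves(commands=[[1,[0,0.0007,-0.0014],[0.003,0,0]],[1,[0.008,0,0],[0,0,0]],[1,[0.006,0,0],[0,0,0]],[1,[0,0,0],[0,0,0]],[1,[0,0,0],[0,0,0]]])

```text
t: 18.27
position: [0.4749, 0.1412, 0.2129]
tcp_rot: [[0.002, -0.027, -1.0], [-0.001, -1.0, 0.027], [-1.0, 0.001, -0.002]]
force: [0.1, 0.3, 0.3]
grip_width: 0.111
```

```bash
python3 go.py 0.4735 0.1417 0.200 88.5
python3 - <<'E'
from h import *
p=camera_params("wrist"); np.save("w15.npy",[p],allow_pickle=True); s=state()
for n in ("wrist",):
    cv2.imwrite(f"pics/{n}15.png",capture(n)[:,:,::-1])
im=cv2.imread("pics/wrist15.png");cv2.imwrite("pics/w15c.png",cv2.resize(im[180:280,265:365],None,fx=6,fy=6,interpolation=2))
E
```

```text
t 18.2667 pos [0.4749 0.1412 0.2129] F [0.08 0.34 0.34] w 0.111 j [ 0.05  0.03  1.83 -0.    1.28  1.65]
shift in tool frame [ 0.0129 -0.0005  0.0014] rotvec [-0.001  -0.0025 -0.0012]
axial [[0.002, -0.027, -1.0], [-0.001, -1.0, 0.027], [-1.0, 0.001, -0.002]]
```

View pics/w15c.png

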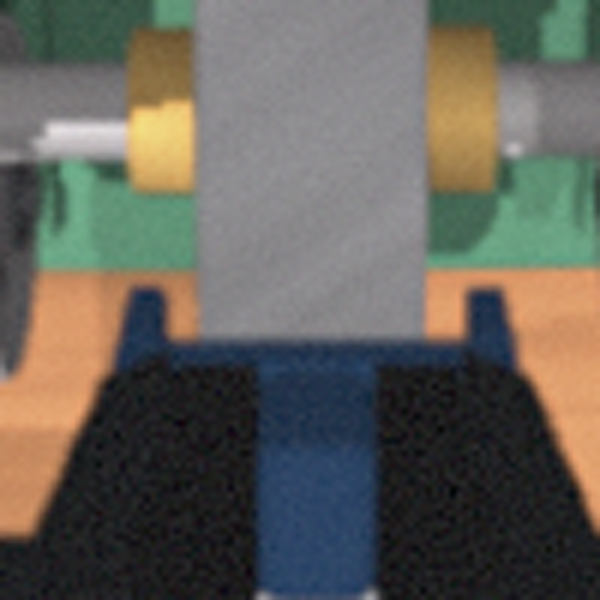

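Request:
apply_moves(commands=[[1,[0.003,-0.0005,0.0014],[-0.001,-0.002,-0.001]],[1,[0.004,0,0],[0,0,0]],[1,[0,0,0],[0,0,0]]])

```text
t: 18.57
position: [0.4734, 0.1418, 0.2055]
tcp_rot: [[0.001, -0.026, -1.0], [-0.0, -1.0, 0.026], [-1.0, 0.0, -0.001]]
force: [0.2, -0.8, 0.8]
grip_width: 0.112
```

```bash
python3 go.py 0.4735 0.1417 0.192 88.5
```

```text
t 18.5667 pos [0.4734 0.1418 0.2055] F [ 0.23 -0.82  0.78] w 0.112 j [ 0.05  0.03  1.84 -0.    1.27  1.65]
shift in tool frame [ 0.0135  0.0001 -0.0001] rotvec [ 0.0001 -0.0006 -0.0001]
axial [[0.001, -0.026, -1.0], [-0.0, -1.0, 0.026], [-1.0, 0.0, -0.001]]
```

Request:
apply_moves(commands=[[1,[0.004,0,0],[0,0,0]],[1,[0.003,0,0],[0,0,0]],[1,[0.002,0,0],[0,0,0]],[1,[0,0,0],[0,0,0]]])

```text
t: 18.9
position: [0.4734, 0.1418, 0.1954]
tcp_rot: [[0.001, -0.026, -1.0], [-0.0, -1.0, 0.026], [-1.0, 0.0, -0.001]]
force: [0.1, 0.6, 0.2]
grip_width: 0.112
```

```bash
python3 go.py 0.4735 0.1417 0.192 88.5
```

```text
t 18.9 pos [0.4734 0.1418 0.1954] F [0.12 0.59 0.19] w 0.112 j [ 0.05  0.04  1.85 -0.    1.25  1.65]
shift in tool frame [ 0.0034  0.0001 -0.0002] rotvec [ 0.0002 -0.0006 -0.0001]
axial [[0.001, -0.026, -1.0], [-0.0, -1.0, 0.026], [-1.0, 0.0, -0.001]]
```

Request:
apply_moves(commands=[[1,[0.0015,0,0],[0,0,0]],[1,[0.001,0,0],[0,0,0]],[1,[0,0,0],[0,0,0]]])

```text
t: 19.15
position: [0.4733, 0.1418, 0.1926]
tcp_rot: [[0.0, -0.026, -1.0], [-0.0, -1.0, 0.026], [-1.0, 0.0, -0.0]]
force: [0.1, 1.1, 0.1]
grip_width: 0.107
```

```bash
python3 go.py 0.4735 0.1417 0.192 88.5
python3 - <<'E'
from h import *
for n in ("side","wrist"):
    cv2.imwrite(f"pics/{n}16.png",capture(n)[:,:,::-1])
im=cv2.imread("pics/side16.png");A=cv2.resize(im[150:260,250:330],None,fx=5.4,fy=5.4,interpolation=2)
im=cv2.imread("pics/wrist16.png");B=cv2.resize(im[190:280,285:345],None,fx=6,fy=6.6,interpolation=2)
cv2.imwrite("pics/m16.png",np.hstack([A[:590],B[:590]]))
E
```

```text
t 19.15 pos [0.4733 0.1418 0.1926] F [0.12 1.06 0.13] w 0.107 j [ 0.05  0.05  1.85 -0.    1.24  1.65]
shift in tool frame [ 0.0006  0.0001 -0.0002] rotvec [ 0.0002 -0.0004 -0.0001]
axial [[0.0, -0.026, -1.0], [-0.0, -1.0, 0.026], [-1.0, 0.0, -0.0]]
```

View pics/m16.png

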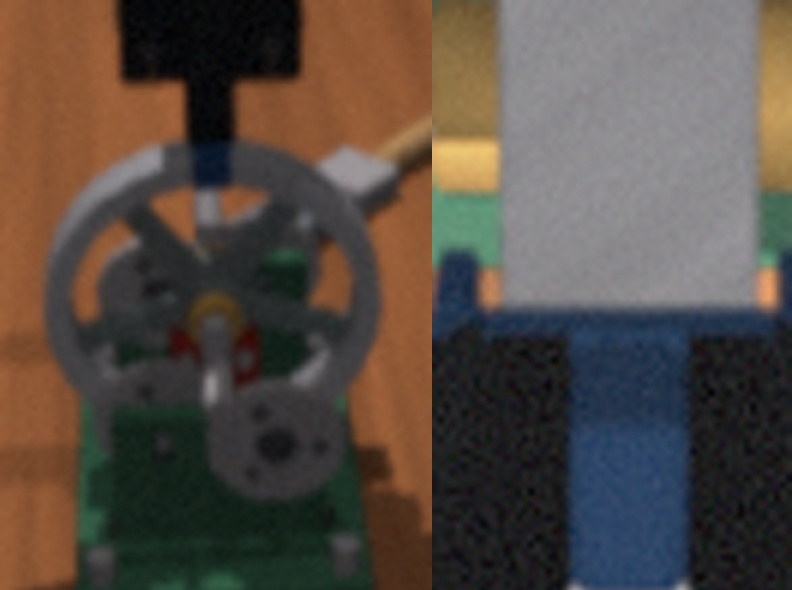

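Request:
apply_moves(commands=[[1,[0.001,0,0],[0,0,0]],[1,[0,0,0],[0,0,0]]])

```text
t: 19.42
position: [0.4736, 0.1418, 0.1919]
tcp_rot: [[0.001, -0.026, -1.0], [-0.0, -1.0, 0.026], [-1.0, 0.0, -0.001]]
force: [-0.3, 0.0, -0.4]
grip_width: 0.11
```

Request:
apply_moves(commands=[[1,[0.001,0,0],[0,0,0]],[1,[0,0,0],[0,0,0]]])

```text
t: 19.58
position: [0.4737, 0.1419, 0.191]
tcp_rot: [[0.001, -0.026, -1.0], [-0.0, -1.0, 0.026], [-1.0, 0.0, -0.001]]
force: [-0.6, -0.3, 0.3]
grip_width: 0.11
```

Request:
apply_moves(commands=[[1,[0.001,0,0],[0,0,0]],[1,[0,0,0],[0,0,0]]])

```text
t: 19.75
position: [0.4746, 0.1419, 0.191]
tcp_rot: [[0.004, -0.026, -1.0], [0.0, -1.0, 0.026], [-1.0, -0.0, -0.004]]
force: [0.5, -0.2, 0.3]
grip_width: 0.116
```

Request:
apply_moves(commands=[[1,[0.001,0,0],[0,0,0]],[1,[0,0,0],[0,0,0]]])

```text
t: 19.92
position: [0.4755, 0.1419, 0.1911]
tcp_rot: [[0.006, -0.026, -1.0], [-0.0, -1.0, 0.026], [-1.0, -0.0, -0.006]]
force: [0.3, 0.5, -0.5]
grip_width: 0.111
```

Request:
apply_moves(commands=[[1,[-0.0005,0,0.0018],[0,-0.005,0]],[1,[0,0,0],[0,0,0]],[0.7,[0,0,0],[0,0,0]],[0.6,[0,0,0],[0,0,0]],[0.5,[0,0,0],[0,0,0]],[0.5,[0,0,0],[0,0,0]]])

```text
t: 20.42
position: [0.4726, 0.1419, 0.1905]
tcp_rot: [[-0.002, -0.026, -1.0], [0.0, -1.0, 0.026], [-1.0, -0.0, 0.002]]
force: [0.4, -0.7, 0.5]
grip_width: 0.25
```

```bash
python3 go.py 0.4735 0.1417 0.192 88.5
python3 - <<'E'
from h import *
for n in ("side","wrist"):
    cv2.imwrite(f"pics/{n}17.png",capture(n)[:,:,::-1])
im=cv2.imread("pics/side17.png");A=cv2.resize(im[150:260,250:330],None,fx=5.4,fy=5.4,interpolation=2)
im=cv2.imread("pics/wrist17.png");B=cv2.resize(im[190:280,285:345],None,fx=6,fy=6.6,interpolation=2)
cv2.imwrite("pics/m17.png",np.hstack([A[:590],B[:590]]))
E
```

```text
t 20.4167 pos [0.4726 0.1419 0.1905] F [ 0.44 -0.65  0.52] w 0.25 j [0.05 0.05 1.86 0.   1.24 1.65]
shift in tool frame [-0.0015  0.0002 -0.0009] rotvec [0.0002 0.0018 0.0001]
axial [[-0.002, -0.026, -1.0], [0.0, -1.0, 0.026], [-1.0, -0.0, 0.002]]
```

View pics/m17.png

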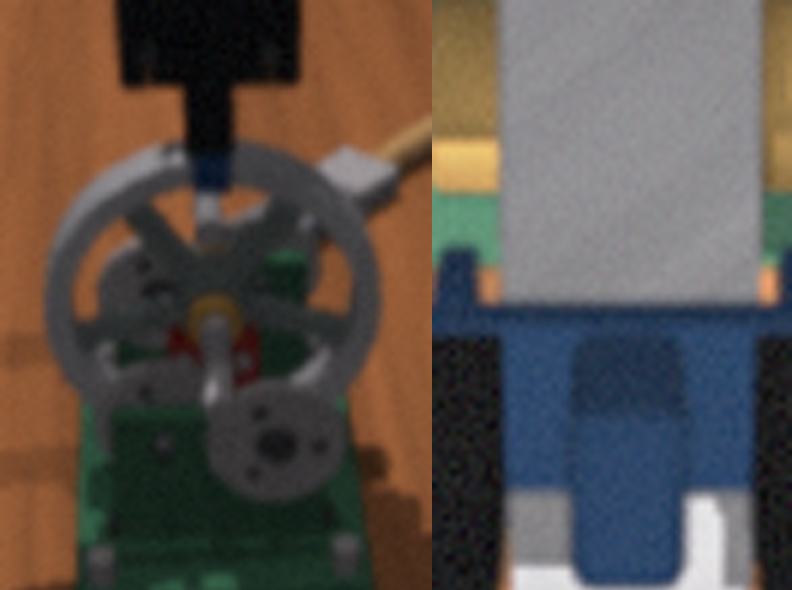

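Released; retreat straight up, then let it settle.

Request:
apply_moves(commands=[[0.5,[-0.01,0,0],[0,0,0]],[0.5,[-0.02,0,0],[0,0,0]],[0.5,[-0.03,0,0],[0,0,0]],[0.5,[-0.03,0,0],[0,0,0]],[0.5,[0,0,0],[0,0,0]],[0.5,[0,0,0],[0,0,0]],[0.5,[0,0,0],[0,0,0]],[0.5,[0,0,0],[0,0,0]]])

```text
t: 21.18
position: [0.4719, 0.1419, 0.2867]
tcp_rot: [[-0.003, -0.026, -1.0], [0.0, -1.0, 0.026], [-1.0, -0.0, 0.003]]
force: [-0.2, 0.1, -0.2]
grip_width: 0.252
```

Request:
apply_moves(commands=[[0.5,[0,0,0],[0,0,0]],[0.5,[0,0,0],[0,0,0]],[0.5,[0,0,0],[0,0,0]],[0.5,[0,0,0],[0,0,0]],[0.5,[0,0,0],[0,0,0]],[0.5,[0,0,0],[0,0,0]],[0.5,[0,0,0],[0,0,0]],[0.5,[0,0,0],[0,0,0]]])

```text
t: 21.85
position: [0.4695, 0.1417, 0.2819]
tcp_rot: [[-0.012, -0.026, -1.0], [-0.0, -1.0, 0.026], [-1.0, 0.001, 0.012]]
force: [0.2, -0.6, -0.3]
grip_width: 0.249
```

```bash
cat > look.py <<'E'
from h import *; import sys
k=sys.argv[1]
p=camera_params("wrist"); np.save(f"w{k}.npy",[p],allow_pickle=True)
for n in ("side","wrist"):
    cv2.imwrite(f"pics/{n}{k}.png",capture(n)[:,:,::-1])
im=cv2.imread(f"pics/side{k}.png");A=cv2.resize(im[150:260,250:330],None,fx=5,fy=5,interpolation=2)
im=cv2.imread(f"pics/wrist{k}.png");B=cv2.resize(im[120:257,270:365],None,fx=4,fy=4,interpolation=2)
cv2.imwrite(f"pics/m{k}.png",np.hstack([A[:545],B[:545]]))
print(state()["t"])
E
python3 look.py 18
```

```text
21.95
```

View pics/m18.png

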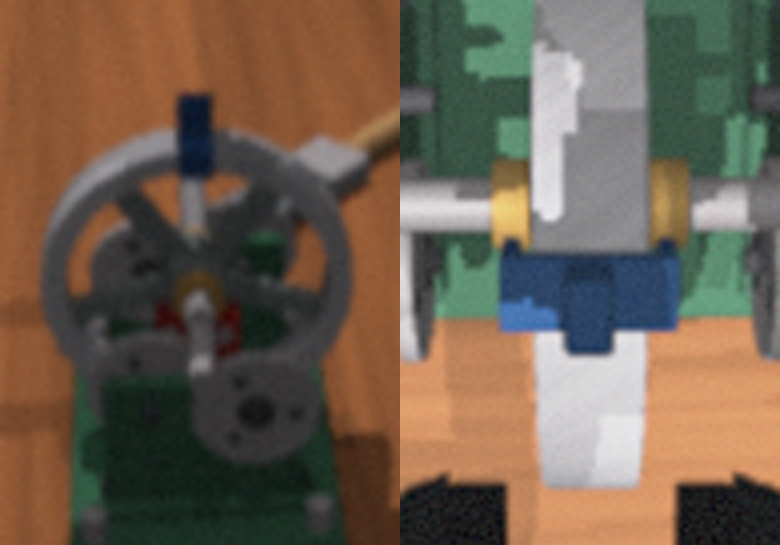

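Request:
apply_moves(commands=[[0.5,[0,0,0],[0,0.012,0]],[0.5,[0,0,0],[0,0,0]],[0.5,[0,0,0],[0,0,0]],[0.5,[0,0,0],[0,0,0]],[0.5,[0,0,0],[0,0,0]],[0.5,[0,0,0],[0,0,0]],[0.5,[0,0,0],[0,0,0]],[0.5,[0,0,0],[0,0,0]]])

```text
t: 22.62
position: [0.4696, 0.1418, 0.2824]
tcp_rot: [[0.003, -0.026, -1.0], [-0.001, -1.0, 0.026], [-1.0, 0.001, -0.003]]
force: [-0.1, 0.3, 0.5]
grip_width: 0.25
```

Request:
apply_moves(commands=[[0.5,[0,0,0],[0,0,0]],[0.5,[0,0,0],[0,0,0]],[0.5,[0,0,0],[0,0,0]],[0.5,[0,0,0],[0,0,0]],[0.5,[0,0,0],[0,0,0]],[0.5,[0,0,0],[0,0,0]],[0.5,[0,0,0],[0,0,0]],[0.5,[0,0,0],[0,0,0]]])

```text
t: 23.28
position: [0.4697, 0.1417, 0.2823]
tcp_rot: [[0.002, -0.026, -1.0], [-0.001, -1.0, 0.026], [-1.0, 0.001, -0.002]]
force: [-0.1, 0.2, -0.9]
grip_width: 0.254
```

```bash
python3 look.py 19
python3 - <<'E'
from h import *
im=cv2.imread("pics/side19.png");cv2.imwrite("pics/s19c.png",cv2.resize(im[160:240,250:330],None,fx=7,fy=7,interpolation=2))
a=cv2.imread("pics/side18.png")[150:240,250:330].astype(int);b=im[150:240,250:330].astype(int);print("diff",np.abs(a-b).mean(),np.abs(a-b).max())
# predicted seat of light spot and clip in side crop
print((proj("side",[.4735,.1407,.183])-[250,160])*7,(proj("side",[.4735,.1407,.205])-[250,160])*7,(proj("side",[.4735,.1407,.108])-[250,160])*7)
E
```

```text
23.3833
diff 1.8709722222222223 35
[272.2769738  116.75529394] [270.58447968  57.17041299] [277.75084288 309.4648787 ]
```

View pics/s19c.png

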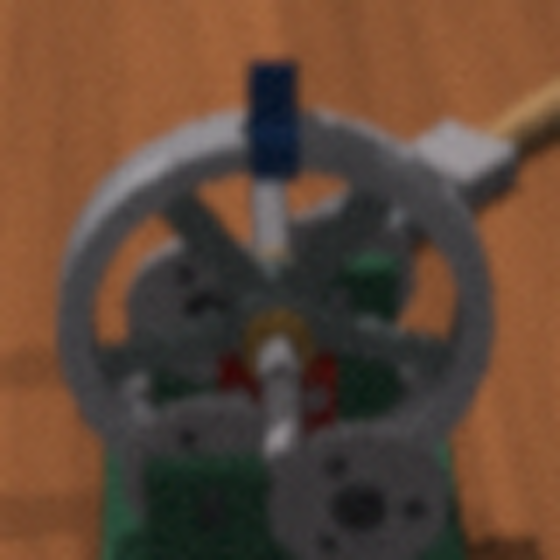

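```bash
python3 -c "
from cell import *
print(hand_in())"
```

```text
the job is handed in; nothing more can be done
None
```

I set the pulley's arbor in the disc notches, and it turned by itself until the red plates hung at the bottom. I then set the blue trial weight astride the top of the rim and handed the job in at about 23 s. `hand_in()` gives no verdict, so this rests on my own checks.

- **Arbor:** it lies near (0.473, 0.141), heading 88.5° against about 88.6° for the stand. That is within 1–2 mm of the stand centre as I measured it with the top camera.
- **Trial weight:** in the last side picture it stands upright on the rim, within about 1 mm of the predicted top. The plates are at the bottom and the spokes symmetric about vertical.
- **At rest:** two side pictures 1.4 s apart show the pulley and weight not moving. The gripper was clear, with its finger tips about 8 cm above the weight's tab.
- **Tape, tin and brush:** I never moved near enough to touch them, and the wrist and side pictures showed nothing shifted. I did not measure them again at the end.

Two of my measurements disagreed:
- **Arbor height:** the wrist camera read it about 3–5 mm too high. I judged the seating from the contact forces instead: pressing down raised the force with no further descent. I pressed with under 20 N.
- **Stand position:** one wrist-camera estimate put the stand about 6 mm off in y from the top camera. Both values are within the 18 mm allowed.

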